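# Set the rule against the board holder and hold the sprung jaw open at the marker

## Robot

A 6-joint arm with a two-finger parallel gripper is mounted at the origin on the work surface. World frame = base frame: x ahead of the robot, y to its left, z up, the work surface at z = 0. Lengths are in m, angles in rad, forces in N, time in s.
With the tool pointing down it reaches from about 0.35 to 0.775 m from the base axis. Payload 5.5 kg.
Tool frame: the origin (TCP) lies on the mounting face of the last link; the fingertips stand 173 mm ahead of it and the grasp point (between the pads) lies 155 mm ahead of it; z points along the fingers, y is the direction in which the jaws open and shut (so a half turn about z gives the same grasp; the last joint's range is limited). The gripper opens to 85 mm and grips with 20 to 120 N. Pads are 22 mm wide; open, the fingers measure 114 mm over their backs; the gripper's body (76 mm by 85 mm) begins 54 mm behind the grasp point. The pads swing forward as they close: fully open they stand 13 mm farther back than shut.
Start: joints at [0.963, 0.313, 0.046, 1.304, 0, 1.431], TCP at [0.259, 0.513, 0.405] pointing down, gripper open.
Joint ranges: [-2.76, 2.76], [-0.86, 1.69], [-1.03, 1.26], [-2.2, 2.34], [-1.47, 1.5], [-3.14, 3.14]. Speed limits (rad/s): [2.57, 2.57, 3.14, 3.14, 3.14, 3.14].

## Interface

Orientations are given as a unit quaternion [w, x, y, z].
In Python, from workcell import get_state, eyes, env gives the robot as it stands. The module is installed in compiled form; this text tells all that it offers.
- The arm moves only by the tool carry_out, never from a script. Its argument "motion" is a list of rows, each an object of numbers: "jaw": the opening, from -1 (shut) to 1 (fully open); "tx", "ty", "tz": the shift along the tool's x, y, z in cm; "wx", "wy", "wz": the turn, a rotation vector about the tool's x, y, z in degrees. In form: [{"jaw": .., "tx": .., "ty": .., "tz": .., "wx": .., "wy": .., "wz": ..}, ...]. A call has 1 to 20 rows; each row shifts and turns the commanded pose from where the row before left it, along the tool's axes as they then stand; what a row does not reach is not made up. A row lasts 1/8 s, in which the tool goes at most 62.5 mm and 10.7 degrees, less where a joint would pass 70% of its speed; a pose out of reach is approached as far as the arm can. A call with a gripper value outside its range is refused whole. The fingers move at their own pace and stop on an object; "force" is the grip in N (left out, the last holds). Time passes only in rows, so rows that do not move let the fingers close. It gives the time, the measured TCP pose, the force and the opening at its end, in the units of the state.
- get_state(): the state, without advancing time (a new reading comes with each control period).
- eyes.read_camera(name): name is "scene" or "top" or "wrist"; returns the picture (420x560x3 uint8, blue, green, red); there is no depth.
- eyes.calibration(name): a dict with "K" (3x3 intrinsics, pixels), "k1" (the pictures are not rectified: a ray, as slopes to the right and down, at radius r is drawn at 1 + k1 r^2 times it, then the intrinsics apply), "camera_from_world" (4x4, takes a point from world to camera coordinates). Camera axes: x right, y up, looking along -z (the intrinsics and any distortion apply to the point x, -y, -z); pixel columns grow to the right and rows downward; lengths in m; the calibration is good to about 2 mm. A picture is of the moment at which its call begins: read the wrist's pose just before it. calibration takes no time and is no camera call; for the wrist camera it gives the pose at the moment of the call.
- env.hand_in(): hands the job in, once; it reports no verdict.
The state is a dict: "clock": time; "joint_pos": joint angles; "qvel": joint speeds; "tau": joint torques, N m; "tcp_pos": TCP position; "orientation": TCP orientation; "wrist_force": force on the tool from outside, world axes, zero at the start; "ft_torque": the same for the moment, N m; "finger_gap": finger opening in m.
Only numpy, scipy, OpenCV 4.12 (cv2) and the standard library are available. Lean on these libraries where they do the work, as an engineer would, in place of code of your own. Each camera call takes 0.05 s, during which the arm holds its last target.

## Task

I have set the red marker on the rule to the opening I need for the next board. Lay the rule flat on the bench with its graduated edge flush along the near side of the board holder's bed and its zero end butted against the holder's foot, and let go of it; then pull the sprung jaw open until its yellow pointer stands over the red marker, and hold it there so that I can drop the board in: finish still holding the jaw against its spring. Set the rule down rather than dropping it, and leave everything else on the bench where it is.

Things in the scene. Friction and masses are not known exactly. Their poses are not given: they have to be found in the camera images.
- holder: board holder, screwed to the bench: silver flat bed 100 mm wide (x), 260 long (y), 12 thick; origin under its middle. Axes: x away from the robot, y towards the foot. Dark foot with the fixed jaw across the +y end (y 100 to 130 mm): 188 wide, 28 high, screw heads to 35. Brass spring barrel, 18 mm thick, top 31 mm high, on the middle line from y -40 to -120, then an end block 38 high
- corner (a point): inside corner, at bench level, where the near long side of the holder's bed (facing the robot, -x) meets the inner face (facing -y) of the foot, which sticks out 44 mm beyond the bed here, in line with the fixed jaw's face; at x -50, y 100 mm of the holder. Axes as the holder's: the bed's near side runs from here 230 mm along -y, and x points into the bed, z up
- pointer (a point): middle of the yellow pointer of the holder's blue sprung jaw: sticks out 9 mm beyond the bed's near side, above where the rule's edge slides in, 4.5 mm wide along y, 13.5 to 17.5 mm above the bench, in line with the jaw's clamping face. Jaw closed: y = -30 mm from the corner. Axes as the holder's
- pull_bar (a point): middle of the black upright pull bar on the sprung jaw: 60 mm across the bed (x), 14 mm thick along it (y), standing from 28 to 64 mm above the bench; this point 46 mm above the bench, on the bed's middle line, 12 mm behind the pointer (-y). Jaw block under it 100 x 24 mm, top 28 mm above the bench. Axes as the holder's; can be pinched along y from above
- jaw (a joint): how far the sprung jaw is pulled open from its closed stop, m: 0 closed, at most 0.075, moving along the holder's -y (away from the foot). A spring always pushes it shut, about 6.5 N at 0 and 16 N at 0.075; it does not stay open by itself
- rule_grip (a point): loose aluminium rule, 240 x 36 x 6 mm, about 0.16 kg, lying flat, with a grey finger rib along it: 12 mm wide, 180 long, from 6 to 26 mm above the underside. This point: middle of the rib, half-way along, 16 mm above the underside. Axes: y along the rule to its zero end (120 mm from here), x across to its graduated edge (28 mm from here; plain edge 8 mm the other way), z up
- rule_zero (a point): the rule's corner at the zero end of its graduated edge, 3 mm above its underside. Axes as rule_grip's
- rule_tail (a point): the rule's corner at the other end of its graduated edge, 240 mm from rule_zero, 3 mm above its underside. Axes as rule_grip's
- red_mark (a point): middle of the top of the red marker on the rule's graduated half: 8 mm along the rule, 19 mm across, top 9 mm above the rule's underside. Clamped 60 to 95 mm from the zero end, differing from job to job. Axes as rule_grip's
- rule: the rule as a whole; origin at the middle of its underside, axes as rule_grip's
- board: the small green circuit board (62 x 44 x 4 mm, 6 mm high with its chips), the next to go in the holder; leave it where it lies; origin at the middle of its underside
- tweezers: steel tweezers lying flat, 120 mm long, 8 mm high; origin at the middle of its underside
- screwdriver: orange-handled screwdriver lying flat, 150 mm long, under 30 mm high; origin at the middle of its underside
- flux_jar: small round jar with a black cap, 44 mm across, 34 mm tall; origin at the middle of its underside
- pump_bottle: white pump-top dispenser bottle, 62 mm across, 116 mm tall; origin at the middle of its underside
- parts_tray: shallow grey three-compartment parts tray, 85 x 120 x 20 mm; origin at the middle of its underside
- solder_reel: blue solder reel standing on its flange, 54 mm across, 31 mm tall; origin at the middle of its underside
- tip_cleaner: dark round soldering-tip cleaner, 72 mm across, 54 mm tall; origin at the middle of its underside

How it is judged:
By the outcome, as a careful person would: the job done as asked, in the order asked, and still so for the second after the job is handed in, while the arm keeps its last pose, push and grip.
It also fails if it takes over 48 s, if anything falls off the work surface, if the arm or the gripper's body presses on something with over 40 N, if the wrist force passes 120 N, or if a joint passes its speed limit or range.

## Working session

There is one attempt and no reset: what is moved stays moved. The work goes in short steps, Python scripts to look and compute and a tool call to move; the robot and the scene stay as the last step left them, time stands still between calls to the robot, and variables do not carry over. Pictures are saved under pics/ and viewed, and the job is handed in when it is done.

Besides the shell and the picture viewer there is one more tool, called after "Emit:" as name([rows], argument=value, ...), one row to a line, values as JSON. carry_out: Moves the arm, as the interface text tells. Its arguments: {"type":"object","properties":{"motion":{"type":"array"},"force":{"type":"number"}},"required":["motion"]}

```bash
mkdir -p pics; cat > h.py <<'E'
import numpy as np, cv2
from workcell import get_state, eyes, env
E
python3 - <<'E'
from h import *
print(get_state())
for n in ("scene","top","wrist"):
    c=eyes.calibration(n); im=eyes.read_camera(n); cv2.imwrite(f"pics/{n}0.png",im); print(n,c)
    np.save(f"pics/{n}0.npy",c,allow_pickle=True)
E
```

```text
{'clock': 0.0, 'joint_pos': array([9.63417675e-01, 3.14018270e-01, 4.49715192e-02, 1.30362121e+00,
       8.90365683e-06, 1.43119225e+00]), 'qvel': array([-0.00085466, -0.00191759, -0.00082978, -0.00070299,  0.0006353 ,
       -0.00165553]), 'tau': array([-2.97619717e-04, -4.80626357e+01,  2.98534620e+01,  1.94411696e-02,
       -2.40120162e-04, -2.29770029e-05]), 'tcp_pos': array([0.25916109, 0.51305726, 0.40379537]), 'orientation': array([-3.45594223e-04,  2.31760615e-01,  9.72772400e-01, -8.69674941e-04]), 'wrist_force': array([ 0.16439359, -0.64977614,  0.05517844]), 'ft_torque': array([ 0.01769264, -0.00918021, -0.02858233]), 'finger_gap': 0.08537144119201262}
scene {'K': array([[462.36839519,   0.        , 273.06804001],
       [  0.        , 462.36839519, 212.11916227],
       [  0.        ,   0.        ,   1.        ]]), 'k1': -0.09005462176903352, 'camera_from_world': array([[-0.132576  ,  0.99114796,  0.00702304,  0.08680036],
       [-0.78266836, -0.10903202,  0.61281503,  0.42920418],
       [ 0.6081561 ,  0.07574785,  0.79019518, -1.62788237],
       [ 0.        ,  0.   
[... 449 characters left out ...]
2205106e-02,  9.92050385e-01,
        -1.32082631e+00],
       [ 0.00000000e+00,  0.00000000e+00,  0.00000000e+00,
         1.00000000e+00]])}
wrist {'K': array([[326.06730474,   0.        , 281.90531215],
       [  0.        , 326.06730474, 209.34562201],
       [  0.        ,   0.        ,   1.        ]]), 'k1': -0.02106832103524284, 'camera_from_world': array([[ 4.50127400e-01,  8.92964045e-01, -7.33805135e-04,
        -5.74250713e-01],
       [-8.58210750e-01,  4.32381559e-01, -2.76623383e-01,
         3.74393559e-02],
       [-2.46697451e-01,  1.25145523e-01,  9.60978130e-01,
        -3.78766393e-01],
       [ 0.00000000e+00,  0.00000000e+00,  0.00000000e+00,
         1.00000000e+00]])}
```

View pics/scene0.png

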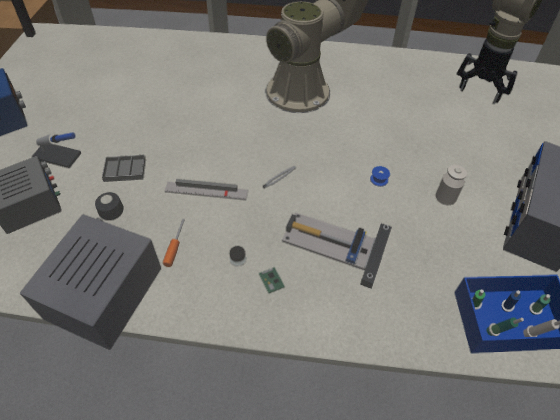

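View pics/top0.png

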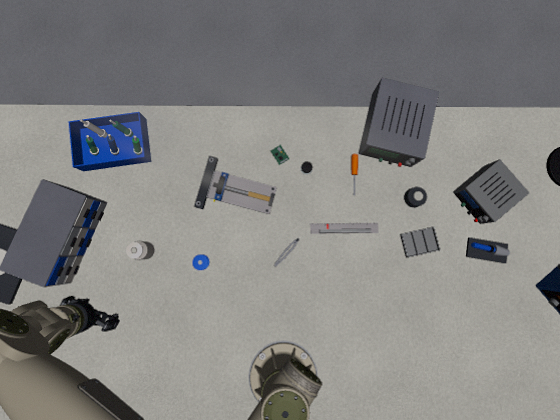

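View pics/wrist0.png

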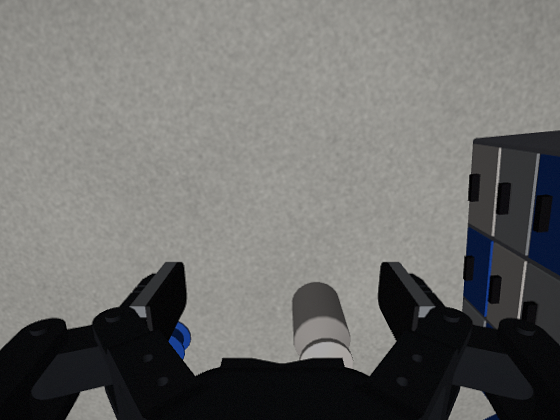

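```bash
cat >> h.py <<'E'
def ray(c,uv):
    K=c["K"];d=np.array([(uv[0]-K[0,2])/K[0,0],(uv[1]-K[1,2])/K[1,1]]);s=d.copy()
    for _ in range(20): s=d/(1+c["k1"]*(s@s))
    M=np.array(c["camera_from_world"]);R=M[:3,:3];o=-R.T@M[:3,3]
    v=R.T@np.array([s[0],-s[1],-1.]);return o,v/np.linalg.norm(v)
def onz(c,uv,z):
    o,v=ray(c,uv);return o+v*(z-o[2])/v[2]
def tri(a):
    A=np.zeros((3,3));b=np.zeros(3);L=[]
    for c,uv in a:
        o,v=ray(c,uv);P=np.eye(3)-np.outer(v,v);A+=P;b+=P@o;L.append((o,P))
    p=np.linalg.solve(A,b);return p,[np.linalg.norm(P@(p-o))*1e3 for o,P in L]
def proj(c,p):
    M=np.array(c["camera_from_world"]);q=M[:3,:3]@np.asarray(p)+M[:3,3]
    s=np.array([q[0],-q[1]])/-q[2];s=s*(1+c["k1"]*(s@s));K=c["K"];return K[0,0]*s[0]+K[0,2],K[1,1]*s[1]+K[1,2]
def ld(n): return np.load(f"pics/{n}.npy",allow_pickle=True).item()
def snap(n,name):
    c=eyes.calibration(n);im=eyes.read_camera(n);cv2.imwrite(f"pics/{name}.png",im);np.save(f"pics/{name}.npy",c,allow_pickle=True);return c,im
def crop(name,x0,y0,x1,y1,f):
    im=cv2.imread(f"pics/{name}.png");cv2.imwrite(f"pics/{name}_c{x0}_{y0}.png",cv2.resize(im[y0:y1,x0:x1],None,fx=f,fy=f,interpolation=cv2.INTER_CUBIC))
E
python3 - <<'E'
from h import *
t=ld("top0");w=ld("wrist0")
crop("top0",180,140,390,280,3.8);crop("scene0",150,160,410,300,3)
for uv in [(311,222),(378,222),(378,234),(311,234)]: print("rule",onz(t,uv,.005))
for uv in [(212,208),(272,214),(275,200),(197,206),(208,157)]: print("hold",onz(t,uv,.012))
M=w["camera_from_world"];o=-M[:3,:3].T@M[:3,3];print("cam",o)
from scipy.spatial.transform import Rotation as R
s=get_state();q=s["orientation"];T=R.from_quat(q[[1,2,3,0]]);print(T.as_matrix());print("cam in tool",T.inv().apply(o-s["tcp_pos"]),"look",T.inv().apply(-M[2,:3]), "right",T.inv().apply(M[0,:3]),s["clock"])
E
```

```text
rule [ 0.52044837 -0.10071502  0.005     ]
rule [ 0.52036717 -0.33903771  0.005     ]
rule [ 0.47785035 -0.33766832  0.005     ]
rule [ 0.47807515 -0.10026594  0.005     ]
hold [0.56941385 0.24806649 0.012     ]
hold [0.54821361 0.03723581 0.012     ]
hold [0.59796088 0.02671818 0.012     ]
hold [0.57646996 0.30066057 0.012     ]
hold [0.75266062 0.26604993 0.012     ]
cam [0.19717613 0.54399807 0.37392143]
[[-8.92560005e-01  4.50927959e-01 -7.83345873e-04]
 [ 4.50928596e-01  8.92559329e-01 -1.11615530e-03]
 [ 1.95877034e-04 -1.34946864e-03 -9.99999070e-01]]
cam in tool [ 0.06928646 -0.0003538   0.03011788] look [-2.76812207e-01  8.39783308e-04  9.60923669e-01] right [ 8.97165144e-04  9.99999408e-01 -6.15487543e-04] 0.15
```

View crops.

View pics/top0_c180_140.png

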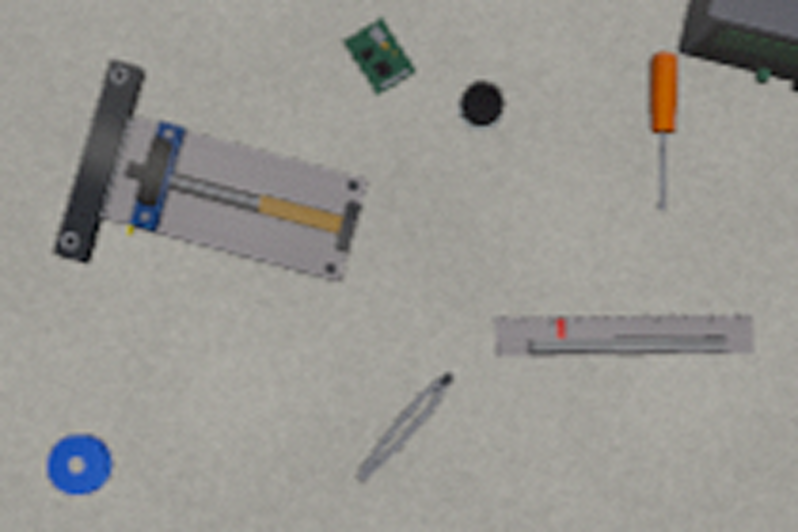

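View pics/scene0_c150_160.png

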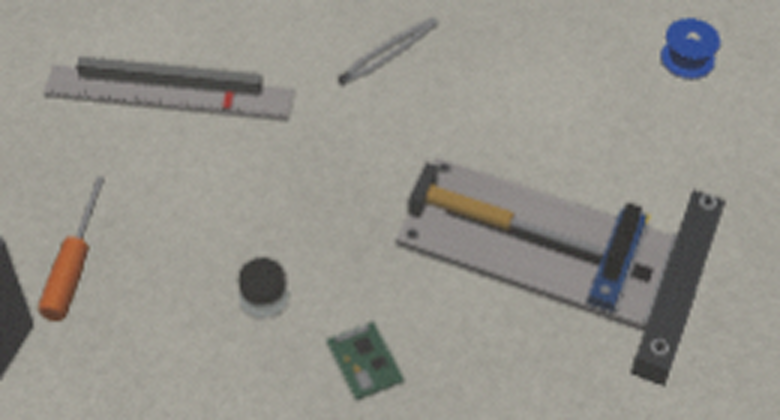

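Emit:
carry_out([
  {"jaw": 1, "wz": 10.5},
  {"wz": 10.5},
  {"wz": 10.5},
  {"wz": 10.5},
  {"wz": 10.5},
  {"wz": 10.7},
  {"tx": -4, "ty": 1.2, "tz": 0.4},
  {"tx": -4.5, "ty": 1.4, "tz": 0.5},
  {"tx": -4.5, "ty": 1.4, "tz": 0.5},
  {"tx": -4.5, "ty": 1.4, "tz": 0.5},
  {"tx": -4.5, "ty": 1.4, "tz": 0.5},
  {"tx": -4.5, "ty": 1.4, "tz": 0.5},
  {"tx": -4.5, "ty": 1.4, "tz": 0.5},
  {"tx": -4.5, "ty": 1.4, "tz": 0.5},
  {"tx": -4.5, "ty": 1.4, "tz": 0.5},
  {"tx": -4.5, "ty": 1.4, "tz": 0.5},
  {"tx": -4.5, "ty": 1.4, "tz": 0.5},
  {"tx": -4.5, "ty": 1.4, "tz": 0.5},
  {"tx": -4.5, "ty": 1.4, "tz": 0.5},
  {"tx": -4.5, "ty": 1.4, "tz": 0.5},
])

```text
invalid input at $.motion[0]: expected keys jaw, tx, ty, tz, wx, wy, wz
```

Emit:
carry_out([
  {"jaw": 1, "tx": 0, "ty": 0, "tz": 0, "wx": 0, "wy": 0, "wz": 10.5},
  {"jaw": 1, "tx": 0, "ty": 0, "tz": 0, "wx": 0, "wy": 0, "wz": 10.5},
  {"jaw": 1, "tx": 0, "ty": 0, "tz": 0, "wx": 0, "wy": 0, "wz": 10.5},
  {"jaw": 1, "tx": 0, "ty": 0, "tz": 0, "wx": 0, "wy": 0, "wz": 10.5},
  {"jaw": 1, "tx": 0, "ty": 0, "tz": 0, "wx": 0, "wy": 0, "wz": 10.5},
  {"jaw": 1, "tx": 0, "ty": 0, "tz": 0, "wx": 0, "wy": 0, "wz": 10.7},
  {"jaw": 1, "tx": -4.5, "ty": 1.4, "tz": 0.5, "wx": 0, "wy": 0, "wz": 0},
  {"jaw": 1, "tx": -4.5, "ty": 1.4, "tz": 0.5, "wx": 0, "wy": 0, "wz": 0},
  {"jaw": 1, "tx": -4.5, "ty": 1.4, "tz": 0.5, "wx": 0, "wy": 0, "wz": 0},
  {"jaw": 1, "tx": -4.5, "ty": 1.4, "tz": 0.5, "wx": 0, "wy": 0, "wz": 0},
  {"jaw": 1, "tx": -4.5, "ty": 1.4, "tz": 0.5, "wx": 0, "wy": 0, "wz": 0},
  {"jaw": 1, "tx": -4.5, "ty": 1.4, "tz": 0.5, "wx": 0, "wy": 0, "wz": 0},
  {"jaw": 1, "tx": -4.5, "ty": 1.4, "tz": 0.5, "wx": 0, "wy": 0, "wz": 0},
  {"jaw": 1, "tx": -4.5, "ty": 1.4, "tz": 0.5, "wx": 0, "wy": 0, "wz": 0},
  {"jaw": 1, "tx": -4.5, "ty": 1.4, "tz": 0.5, "wx": 0, "wy": 0, "wz": 0},
  {"jaw": 1, "tx": 0, "ty": 0, "tz": 0, "wx": 0, "wy": 0, "wz": 0},
])

```text
clock: 2.15
tcp_pos: [0.3859, 0.1058, 0.3593]
orientation: [-0.0, 0.709, 0.705, -0.0]
wrist_force: [1.1, 0.3, -0.3]
finger_gap: 0.0849
```

```bash
python3 - <<'E'
from h import *
snap("wrist","w1"); print(get_state()["tcp_pos"],get_state()["orientation"],get_state()["clock"])
E
```

```text
[0.38546023 0.10699341 0.35940876] [-3.46501819e-04  7.08455058e-01  7.05755827e-01 -1.54100529e-04] 2.2
```

View pics/w1.png

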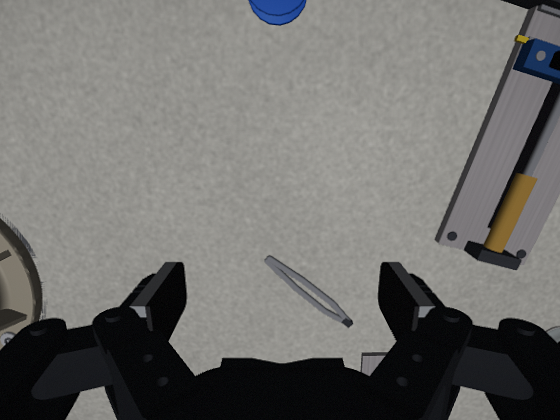

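Emit:
carry_out([
  {"jaw": 1, "tx": -4.7, "ty": 1.5, "tz": 0.2, "wx": 0, "wy": 0, "wz": 0},
  {"jaw": 1, "tx": -4.7, "ty": 1.5, "tz": 0.2, "wx": 0, "wy": 0, "wz": 0},
  {"jaw": 1, "tx": -4.7, "ty": 1.5, "tz": 0.2, "wx": 0, "wy": 0, "wz": 0},
  {"jaw": 1, "tx": -4.7, "ty": 1.5, "tz": 0.2, "wx": 0, "wy": 0, "wz": 0},
  {"jaw": 1, "tx": -4.7, "ty": 1.5, "tz": 0.2, "wx": 0, "wy": 0, "wz": 0},
  {"jaw": 1, "tx": -4.7, "ty": 1.5, "tz": 0.2, "wx": 0, "wy": 0, "wz": 0},
  {"jaw": 1, "tx": -4.5, "ty": 1.3, "tz": 0, "wx": 0, "wy": 0, "wz": 0},
  {"jaw": 1, "tx": 0, "ty": 0, "tz": 0, "wx": 0, "wy": 0, "wz": 0},
  {"jaw": 1, "tx": 0, "ty": 0, "tz": 0, "wx": 0, "wy": 0, "wz": 0},
])

```text
clock: 3.32
tcp_pos: [0.4884, -0.2175, 0.3473]
orientation: [-0.001, 0.707, 0.708, 0.0]
wrist_force: [-0.8, -0.3, 0.6]
finger_gap: 0.0855
```

```bash
python3 - <<'E'
from h import *
snap("wrist","w2"); print(get_state()["tcp_pos"],get_state()["orientation"],get_state()["clock"])
E
```

```text
[ 0.48822656 -0.21718233  0.34745566] [-7.00812475e-04  7.06486035e-01  7.07726632e-01  7.64650015e-05] 3.375
```

View pics/w2.png

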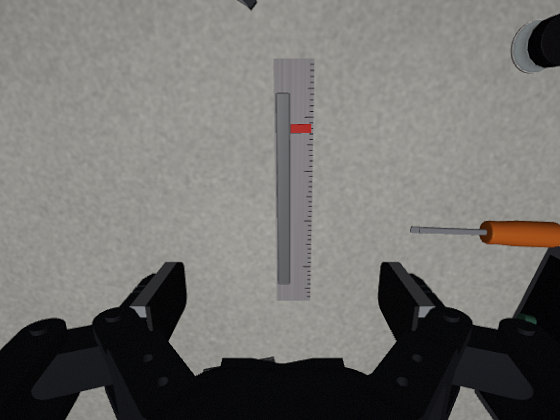

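```bash
python3 - <<'E'
from h import *
crop("w2",250,40,340,310,3)
c=ld("w2");im=cv2.imread("pics/w2.png").astype(int)
m=(im[...,2]>120)&(im[...,1]<80);ys,xs=np.where(m);sel=(xs<330)&(xs>270);print("red",xs[sel].mean(),ys[sel].mean())
red=onz(c,(xs[sel].mean(),ys[sel].mean()),.009);print(red)
P={k:onz(c,uv,z) for k,uv,z in [("zero",(313.5,58.5),.006),("zpl",(274,59),.006),("tail",(310,300),.006),("tpl",(277.5,300),.006),("rib1",(283,93.5),.026),("rib2",(284,284),.026)]}
for k,p in P.items(): print(k,p.round(4))
print(np.linalg.norm(P["zero"]-P["tail"]),np.linalg.norm(P["zero"]-P["zpl"]),np.linalg.norm(P["rib1"]-P["rib2"]),P["zero"]-red)
E
```

```text
red 300.5 128.0
[ 0.50595756 -0.15818946  0.009     ]
zero [ 0.5166 -0.0986  0.006 ]
zpl [ 0.4818 -0.0991  0.006 ]
tail [ 0.5196 -0.3386  0.006 ]
tpl [ 0.4845 -0.3386  0.006 ]
rib1 [ 0.4897 -0.1293  0.026 ]
rib2 [ 0.4912 -0.3084  0.026 ]
0.24004582180723572 0.03481008045406144 0.17911887157561523 [ 0.01062594  0.05960663 -0.003     ]
```

View pics/w2_c250_40.png

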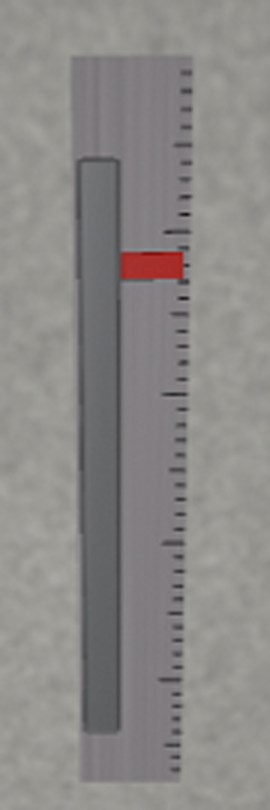

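Emit:
carry_out([
  {"jaw": 0.2, "tx": -0.2, "ty": 0.2, "tz": 3, "wx": 0, "wy": 0, "wz": -0.5},
  {"jaw": -0.2, "tx": 0, "ty": 0, "tz": 3, "wx": 0, "wy": 0, "wz": 0},
  {"jaw": -0.2, "tx": 0, "ty": 0, "tz": 2, "wx": 0, "wy": 0, "wz": 0},
  {"jaw": -0.2, "tx": 0, "ty": 0, "tz": 0, "wx": 0, "wy": 0, "wz": 0},
  {"jaw": -0.2, "tx": 0, "ty": 0, "tz": 0, "wx": 0, "wy": 0, "wz": 0},
])

```text
clock: 4.0
tcp_pos: [0.4906, -0.22, 0.2687]
orientation: [0.0, 0.704, 0.711, 0.0]
wrist_force: [-0.2, 0.1, -1.2]
finger_gap: 0.0339
```

```bash
python3 - <<'E'
from h import *
snap("wrist","w3");s=get_state(); print(s["tcp_pos"],s["orientation"],s["clock"],s["finger_gap"],s["wrist_force"])
E
```

```text
[ 0.49075089 -0.22031469  0.26898732] [9.31973492e-04 7.03655798e-01 7.10540336e-01 2.84213459e-04] 4.05 0.03428223184557292 [ 1.02228428 -0.25415941 -0.06214629]
```

View pics/w3.png

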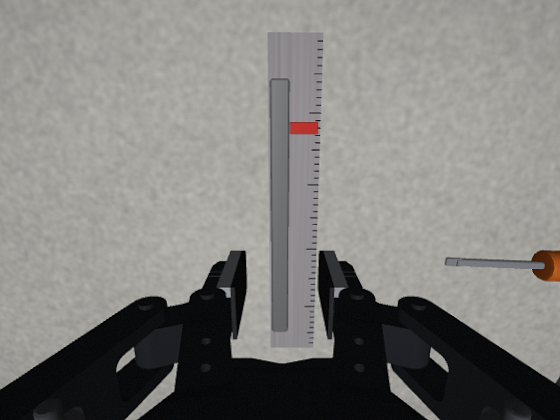

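```bash
python3 - <<'E'
from h import *
crop("w3",255,20,335,350,2.4)
a=ld("w2");b=ld("w3")
im=cv2.imread("pics/w3.png").astype(int)
m=(im[...,2]>120)&(im[...,1]<80);ys,xs=np.where(m);sel=(xs<330)&(xs>270);r3=(xs[sel].mean(),ys[sel].mean());print(r3)
for k,u,v in [("red",(300.5,128),r3),("zero",(313.5,58.5),(322.5,33)),("tail",(310,300),(313,346.5)),("rib1",(283,93.5),(279.5,79.5)),("rib2",(284,284),(279.5,331.5))]:
    p,e=tri([(a,u),(b,v)]);print(k,p.round(4),np.round(e,2))
for k,uv,z in [("zero",(322.5,33),.006),("zpl",(267.5,33),.006),("tail",(313,346.5),.006),("rib1",(279.5,79.5),.026),("rib2",(279.5,331),.026),("red",r3,.009)]: print(k,onz(b,uv,z).round(4))
E
```

```text
(np.float64(303.5), np.float64(127.5))
red [ 0.5069 -0.1587 -0.0068] [0.04 0.04]
zero [ 0.5165 -0.0987  0.0068] [0. 0.]
tail [ 0.5197 -0.3401  0.0036] [0.09 0.09]
rib1 [ 0.4894 -0.1297  0.0313] [0.26 0.26]
rib2 [ 0.491  -0.3076  0.0274] [0.24 0.24]
zero [ 0.5166 -0.0985  0.006 ]
zpl [ 0.481 -0.099  0.006]
tail [ 0.5193 -0.3382  0.006 ]
rib1 [ 0.4892 -0.1292  0.026 ]
rib2 [ 0.4907 -0.3082  0.026 ]
red [ 0.5058 -0.1581  0.009 ]
```

View pics/w3_c255_20.png

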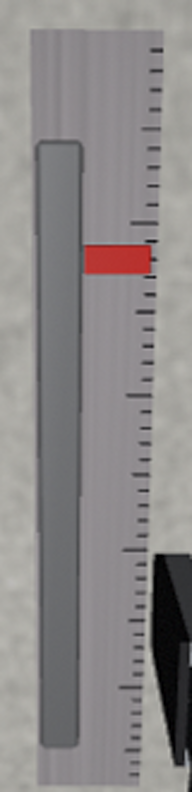

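Emit:
carry_out([
  {"jaw": -0.2, "tx": 0, "ty": -0.05, "tz": 4, "wx": 0, "wy": 0, "wz": 0},
  {"jaw": -0.2, "tx": 0, "ty": 0, "tz": 3, "wx": 0, "wy": 0, "wz": 0},
  {"jaw": -0.2, "tx": 0, "ty": 0, "tz": 1, "wx": 0, "wy": 0, "wz": 0},
  {"jaw": -0.2, "tx": 0, "ty": 0, "tz": 0, "wx": 0, "wy": 0, "wz": 0},
  {"jaw": -0.2, "tx": 0, "ty": 0, "tz": 0, "wx": 0, "wy": 0, "wz": 0},
])

```text
clock: 4.68
tcp_pos: [0.4905, -0.2212, 0.1892]
orientation: [0.001, 0.704, 0.71, 0.0]
wrist_force: [-0.2, -0.4, -0.1]
finger_gap: 0.0337
```

```bash
python3 - <<'E'
from h import *
snap("wrist","w4");s=get_state(); print(s["tcp_pos"],s["orientation"],s["clock"],s["finger_gap"],s["wrist_force"])
E
```

```text
[ 0.49050107 -0.22122406  0.18915097] [1.29160760e-03 7.04031557e-01 7.10167436e-01 3.32334323e-04] 4.725 0.03434180701557698 [0.03857676 0.55531101 0.27275825]
```

View pics/w4.png

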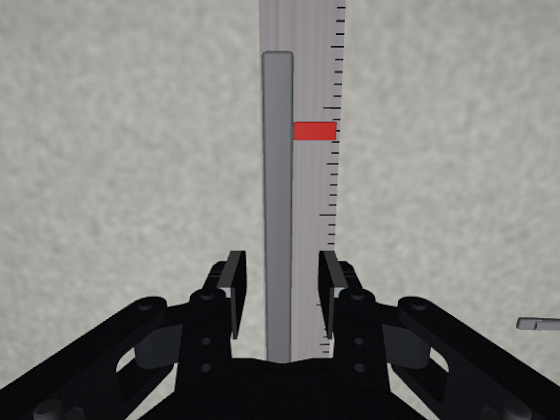

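Emit:
carry_out([
  {"jaw": -0.2, "tx": 0, "ty": 0, "tz": 0.65, "wx": 0, "wy": 0, "wz": 0},
  {"jaw": -0.2, "tx": 0, "ty": 0, "tz": 0, "wx": 0, "wy": 0, "wz": 0},
  {"jaw": -1, "tx": 0, "ty": 0, "tz": 0, "wx": 0, "wy": 0, "wz": 0},
  {"jaw": -1, "tx": 0, "ty": 0, "tz": 0, "wx": 0, "wy": 0, "wz": 0},
  {"jaw": -1, "tx": 0, "ty": 0, "tz": 0, "wx": 0, "wy": 0, "wz": 0},
  {"jaw": -1, "tx": 0, "ty": 0, "tz": 0, "wx": 0, "wy": 0, "wz": 0},
], force=50)

```text
clock: 5.48
tcp_pos: [0.4899, -0.2208, 0.1814]
orientation: [0.0, 0.704, 0.71, 0.0]
wrist_force: [0.3, -0.2, 1.1]
finger_gap: 0.0109
```

Emit:
carry_out([
  {"jaw": -1, "tx": 0, "ty": 0, "tz": -2, "wx": 0, "wy": 0, "wz": 0},
  {"jaw": -1, "tx": 0, "ty": 0, "tz": -3, "wx": 0, "wy": 0, "wz": 0},
  {"jaw": -1, "tx": 0, "ty": 0, "tz": -3, "wx": 0, "wy": 0, "wz": 0},
  {"jaw": -1, "tx": 0, "ty": 0, "tz": -2, "wx": 0, "wy": 0, "wz": 0},
  {"jaw": -1, "tx": 0, "ty": 0, "tz": 0, "wx": 0, "wy": 0, "wz": 0},
])

```text
clock: 6.1
tcp_pos: [0.4902, -0.2211, 0.2824]
orientation: [0.001, 0.704, 0.71, 0.0]
wrist_force: [0.1, 0.8, -2.0]
finger_gap: 0.0108
```

```bash
python3 - <<'E'
from h import *
snap("wrist","w5");s=get_state(); print(s["tcp_pos"],s["orientation"],s["clock"],s["finger_gap"],s["wrist_force"])
t=ld("top0");w=ld("w1")
A=onz(t,(207.1,198.4),.012);B=onz(t,(269.5,213.7),.012);print(A,B,np.degrees(np.arctan2((A-B)[0],(A-B)[1])))
A=onz(w,(533,36),.012);B=onz(w,(438,240),.012);print("w1",A,B,np.degrees(np.arctan2((A-B)[0],(A-B)[1])))
E
```

```text
[ 0.48981789 -0.2207871   0.28113592] [3.35972075e-04 7.04019585e-01 7.10180470e-01 1.06342471e-04] 6.15 0.010583973642694896 [-0.89986997  0.85012339 -1.26068594]
[0.60345176 0.26596109 0.012     ] [0.5492751  0.04603854 0.012     ] 13.838936703782457
w1 [0.61194961 0.24421896 0.012     ] [0.54979855 0.04992148 0.012     ] 17.738217373281152
```

View pics/w5.png

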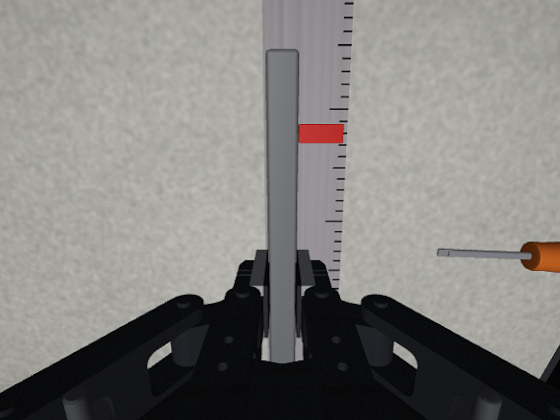

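Emit:
carry_out([
  {"jaw": -1, "tx": 3, "ty": 0, "tz": -1, "wx": 0, "wy": 0, "wz": 0},
  {"jaw": -1, "tx": 4.5, "ty": 0, "tz": -1, "wx": 0, "wy": 0, "wz": 0},
  {"jaw": -1, "tx": 5, "ty": 0, "tz": -1, "wx": 0, "wy": 0, "wz": 0},
  {"jaw": -1, "tx": 5, "ty": 0, "tz": -1, "wx": 0, "wy": 0, "wz": 0},
  {"jaw": -1, "tx": 5, "ty": 0, "tz": -1, "wx": 0, "wy": 0, "wz": 0},
  {"jaw": -1, "tx": 5, "ty": 0, "tz": -1, "wx": 0, "wy": 0, "wz": 0},
  {"jaw": -1, "tx": 4.5, "ty": 0, "tz": -1, "wx": 0, "wy": 0, "wz": 4.4},
  {"jaw": -1, "tx": 2, "ty": 0, "tz": -1, "wx": 0, "wy": 0, "wz": 6},
  {"jaw": -1, "tx": 0, "ty": 0, "tz": 0, "wx": 0, "wy": 0, "wz": 4},
  {"jaw": -1, "tx": 0, "ty": 0, "tz": 0, "wx": 0, "wy": 0, "wz": 0},
  {"jaw": -1, "tx": 0, "ty": 0, "tz": 0, "wx": 0, "wy": 0, "wz": 0},
])

```text
clock: 7.52
tcp_pos: [0.4881, 0.1189, 0.3601]
orientation: [-0.001, 0.787, 0.617, -0.001]
wrist_force: [-0.4, 0.2, -1.7]
finger_gap: 0.0105
```

```bash
python3 - <<'E'
from h import *
snap("wrist","w6");s=get_state(); print(s["tcp_pos"],s["orientation"],s["clock"],s["finger_gap"],s["wrist_force"])
E
```

```text
[0.48816443 0.11883088 0.36032989] [-4.43472169e-04  7.87398300e-01  6.16444095e-01 -6.31902342e-04] 7.575 0.010409182587661592 [ 0.00466329 -0.78686268 -1.43896887]
```

View pics/w6.png

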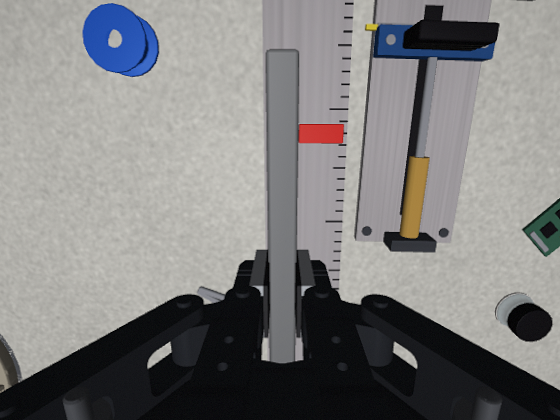

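Emit:
carry_out([
  {"jaw": -1, "tx": 4, "ty": 0, "tz": 0, "wx": 0, "wy": 0, "wz": 0},
  {"jaw": -1, "tx": 3, "ty": 0, "tz": 0, "wx": 0, "wy": 0, "wz": 0},
  {"jaw": -1, "tx": 0, "ty": 0, "tz": 0, "wx": 0, "wy": 0, "wz": 0},
  {"jaw": -1, "tx": 0, "ty": 0, "tz": 0, "wx": 0, "wy": 0, "wz": 0},
])

```text
clock: 8.07
tcp_pos: [0.505, 0.1866, 0.3608]
orientation: [-0.0, 0.787, 0.616, -0.001]
wrist_force: [0.0, 0.4, -1.3]
finger_gap: 0.0108
```

```bash
python3 - <<'E'
from h import *
snap("wrist","w7");s=get_state(); print(s["tcp_pos"],s["orientation"],s["clock"],s["finger_gap"],s["wrist_force"])
crop("w7",330,20,530,170,4);crop("w6",330,0,530,150,4)
crop("w7",330,120,530,270,4);crop("w6",330,120,530,270,4)
E
```

```text
[0.5049889  0.18638852 0.36091917] [-6.76771639e-05  7.87668521e-01  6.16099120e-01 -4.12939680e-04] 8.125 0.010626586499948755 [-0.68486186 -0.62600164 -0.68428508]
```

View pics/w7.png

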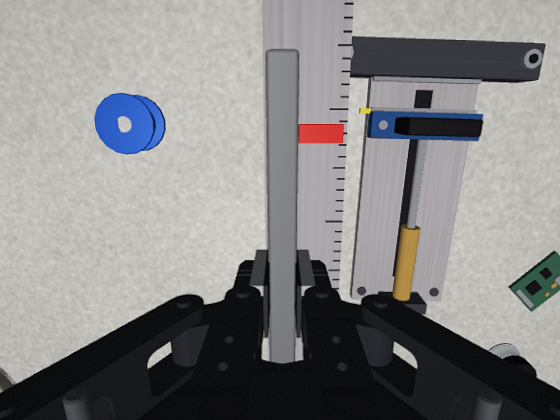

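View pics/w7_c330_20.png

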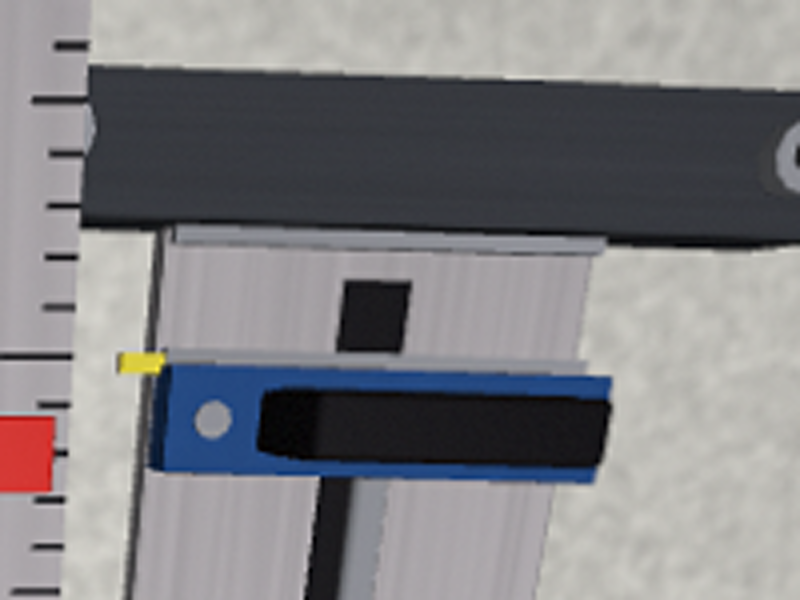

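View pics/w6_c330_0.png

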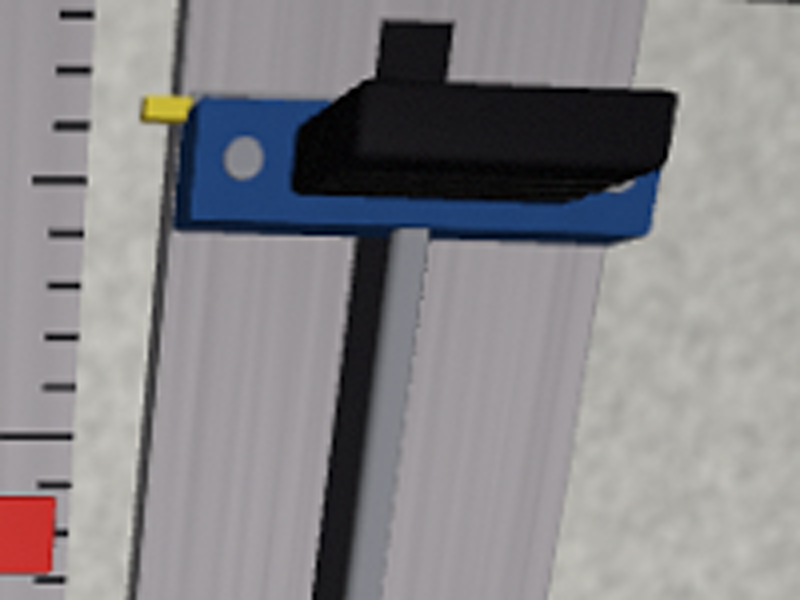

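View pics/w6_c330_120.png

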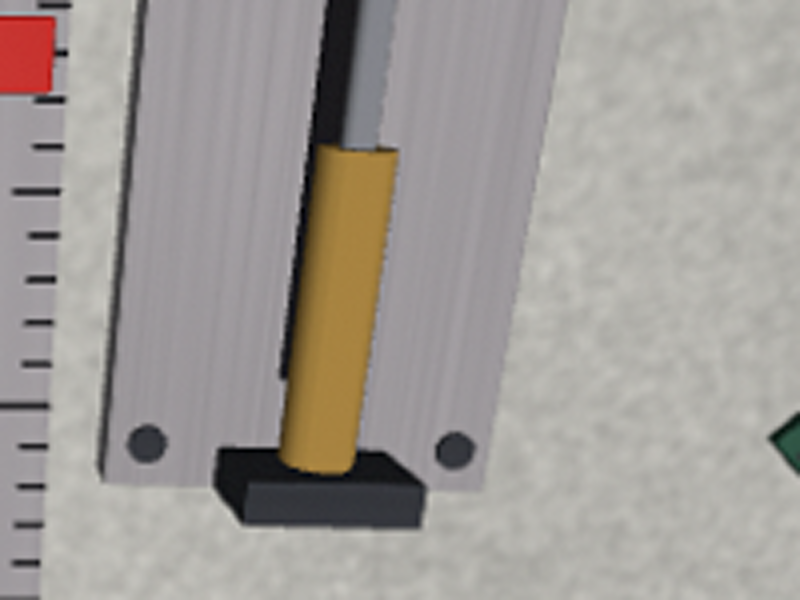

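View pics/w7_c330_120.png

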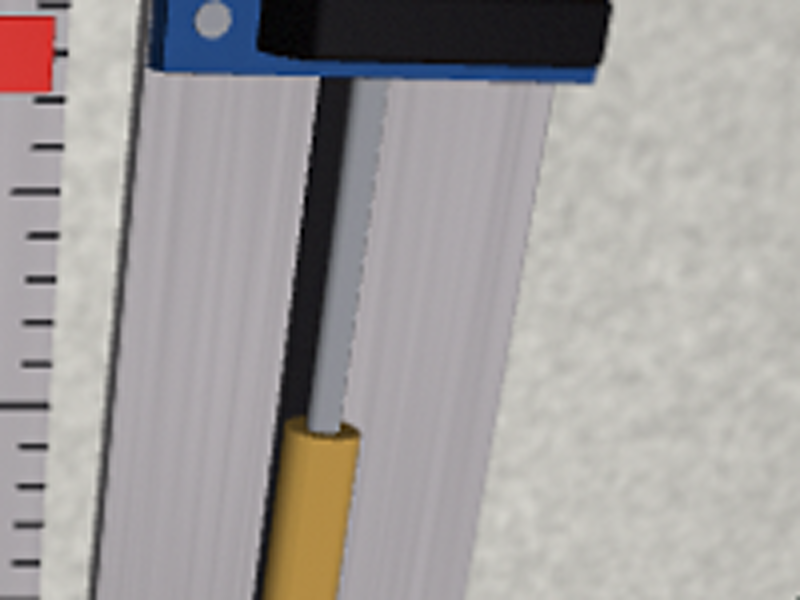

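```bash
cat >> h.py <<'E'
def cf(p,o,f): return ((p[0]+.5)/f-.5+o[0],(p[1]+.5)/f-.5+o[1])
E
python3 - <<'E'
from h import *
a=ld("w6");b=ld("w7")
A,B,C,D=(330,0),(330,120),(330,20),(330,120)
P=lambda c,p,o,z: onz(c,cf(p,o,4),z)
c7=P(b,(153,230),C,0);e7=P(b,(93,600),D,0);t6=P(a,(178,0),A,0);e6=P(a,(98,475),B,0);tt6=P(a,(105,482),B,.012)
ct7=P(b,(164,232),C,.012)
for n,p in [("corner7",c7),("low7",e7),("t6",t6),("tail6",e6),("tail6top",tt6),("corner top7",ct7)]: print(n,p.round(4))
ang=lambda p,q: np.degrees(np.arctan2((p-q)[0],(p-q)[1]))
print(ang(c7,e7),ang(t6,e6),ang(c7,e6),ang(ct7,tt6),np.linalg.norm((c7-e6)[:2]),np.linalg.norm((ct7-tt6)[:2]))
for n,u,v in [("ptip",(142,108),(118,363)),("bluecorner",(203,97),(172,362))]:
    p,e=tri([(a,cf(u,A,4)),(b,cf(v,C,4))]);print(n,p.round(4),np.round(e,2))
for n,u,v in [("barrelcorner L top",(318,146),(287,422))]:
    print(tri([(a,cf(u,B,4)),(b,cf(v,D,4))]))
# foot edge line
f1=P(b,(90,222),C,0);f2=P(b,(750,248),C,0);d=f2-f1;print("foot angle",np.degrees(np.arctan2(-d[1],d[0])),f1,f2)
E
```

```text
corner7 [0.6103 0.2691 0.    ]
low7 [ 0.5599  0.0749 -0.    ]
t6 [0.6096 0.2648 0.    ]
tail6 [0.5506 0.0441 0.    ]
tail6top [0.5504 0.0469 0.012 ]
corner top7 [0.6095 0.2675 0.012 ]
14.544720151117945 14.970347854566604 14.85978261136952 14.997092284371487 0.2328140839768088 0.22843390783233836
ptip [0.5928 0.2418 0.0176] [0.05 0.05]
bluecorner [0.603  0.2394 0.0262] [0.33 0.33]
(array([0.61446691, 0.12171334, 0.01816036]), [np.float64(0.20903623962180062), np.float64(0.20903623962181103)])
foot angle 15.492040888982409 [0.59607107 0.27436107 0.        ] [0.75010637 0.23166634 0.        ]
```

Emit:
carry_out([
  {"jaw": -1, "tx": 0, "ty": 0, "tz": 0, "wx": 0, "wy": 0, "wz": 1},
  {"jaw": -1, "tx": -2.8, "ty": 3.7, "tz": 2, "wx": 0, "wy": 0, "wz": 0},
  {"jaw": -1, "tx": 0, "ty": 0, "tz": 4, "wx": 0, "wy": 0, "wz": 0},
  {"jaw": -1, "tx": 0, "ty": 0, "tz": 4, "wx": 0, "wy": 0, "wz": 0},
  {"jaw": -1, "tx": 0, "ty": 0, "tz": 3, "wx": 0, "wy": 0, "wz": 0},
  {"jaw": -1, "tx": 0, "ty": 0, "tz": 2, "wx": 0, "wy": 0, "wz": 0},
  {"jaw": -1, "tx": 0, "ty": 0, "tz": 1, "wx": 0, "wy": 0, "wz": 0},
  {"jaw": -1, "tx": 0, "ty": 0, "tz": 0, "wx": 0, "wy": 0, "wz": 0},
  {"jaw": -1, "tx": 0, "ty": 0, "tz": 0, "wx": 0, "wy": 0, "wz": 0},
])

```text
clock: 9.25
tcp_pos: [0.5343, 0.1505, 0.2022]
orientation: [0.0, 0.793, 0.609, 0.001]
wrist_force: [0.5, -0.4, -2.0]
finger_gap: 0.0109
```

```bash
python3 - <<'E'
from h import *
s=get_state();snap("wrist","w8"); snap("top","t8"); snap("scene","s8")
print(s["tcp_pos"],s["orientation"],s["clock"],s["finger_gap"],s["wrist_force"])
q=s["orientation"];print(np.degrees(np.arctan2(q[2]**2-q[1]**2,2*q[1]*q[2])))
crop("s8",270,180,410,300,5)
E
```

```text
[0.53427578 0.15051075 0.20222733] [4.10038584e-04 7.92928612e-01 6.09313901e-01 7.85999299e-04] 9.25 0.010917312791606737 [ 0.48096649 -0.36800418 -2.02848437]
-14.920145252259786
```

View pics/w8.png

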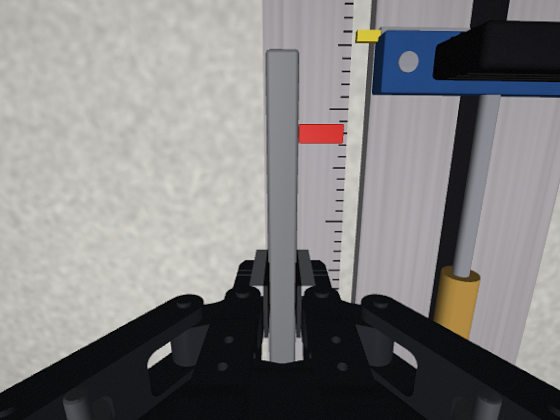

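View pics/s8_c270_180.png

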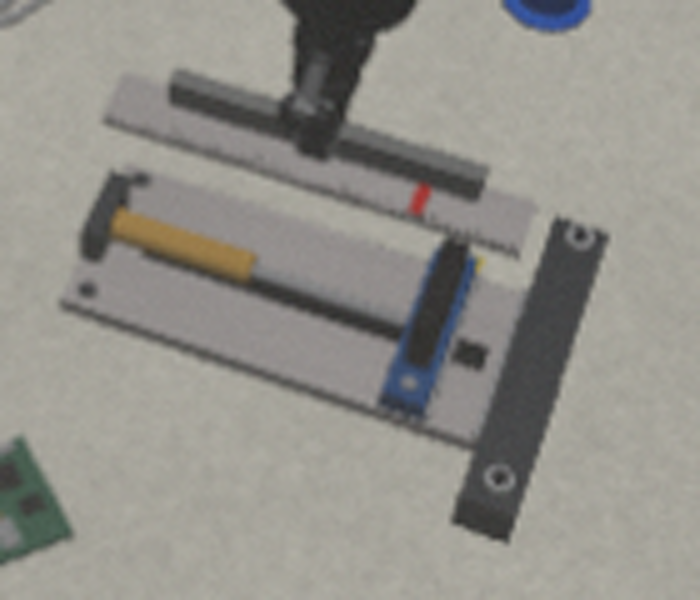

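Emit:
carry_out([
  {"jaw": -1, "tx": 0, "ty": 0, "tz": 1, "wx": 0, "wy": 0, "wz": 0},
  {"jaw": -1, "tx": 0, "ty": 0, "tz": 0.6, "wx": 0, "wy": 0, "wz": 0},
  {"jaw": -1, "tx": 0, "ty": 0, "tz": 0.3, "wx": 0, "wy": 0, "wz": 0},
  {"jaw": -1, "tx": 0, "ty": 0, "tz": 0, "wx": 0, "wy": 0, "wz": 0},
  {"jaw": -1, "tx": 0, "ty": 0, "tz": 0, "wx": 0, "wy": 0, "wz": 0},
])

```text
clock: 10.02
tcp_pos: [0.5338, 0.1506, 0.1822]
orientation: [0.0, 0.793, 0.609, 0.0]
wrist_force: [-0.3, -0.1, -1.7]
finger_gap: 0.0106
```

Emit:
carry_out([
  {"jaw": -1, "tx": 0, "ty": 0, "tz": 0.1, "wx": 0, "wy": 0, "wz": 0},
  {"jaw": -1, "tx": 0, "ty": 0.6, "tz": 0, "wx": 0, "wy": 0, "wz": 0},
  {"jaw": -1, "tx": 0, "ty": 0.5, "tz": 0, "wx": 0, "wy": 0, "wz": 0},
  {"jaw": -1, "tx": 0, "ty": 0.2, "tz": 0, "wx": 0, "wy": 0, "wz": 0},
  {"jaw": -1, "tx": 0, "ty": 0, "tz": 0, "wx": 0, "wy": 0, "wz": 0},
  {"jaw": -1, "tx": 0, "ty": 0, "tz": 0, "wx": 0, "wy": 0, "wz": 0},
])

```text
clock: 10.78
tcp_pos: [0.5464, 0.1472, 0.1814]
orientation: [0.0, 0.793, 0.609, 0.0]
wrist_force: [-0.8, 1.3, 2.8]
finger_gap: 0.0111
```

```bash
python3 - <<'E'
from h import *
s=get_state();snap("wrist","w9")
print(s["tcp_pos"],s["orientation"],s["clock"],s["finger_gap"],s["wrist_force"],s["ft_torque"])
crop("w9",320,0,440,320,2.4)
E
```

```text
[0.54640565 0.14723868 0.18137287] [9.42201392e-05 7.92840250e-01 6.09429465e-01 2.38819181e-04] 10.775 0.011126662744133237 [-0.78481868  1.32832307  2.75091233] [ 0.12892266  0.27294814 -0.0040549 ]
```

View pics/w9_c320_0.png

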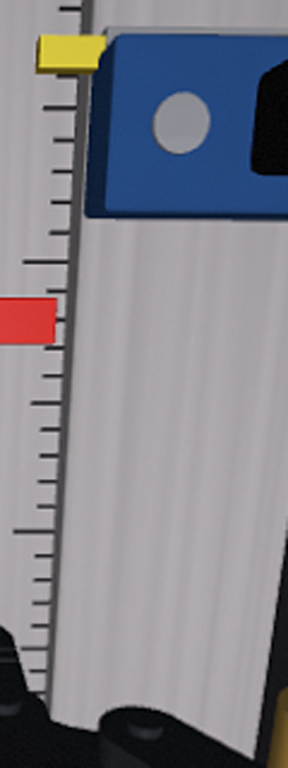

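Emit:
carry_out([
  {"jaw": -1, "tx": 0.4, "ty": 0, "tz": 0, "wx": 0, "wy": 0, "wz": 0},
  {"jaw": -1, "tx": 0.3, "ty": 0, "tz": 0, "wx": 0, "wy": 0, "wz": 0},
  {"jaw": -1, "tx": 0, "ty": 0, "tz": 0, "wx": 0, "wy": 0, "wz": 0},
  {"jaw": -1, "tx": 0, "ty": 0, "tz": 0, "wx": 0, "wy": 0, "wz": 0},
])

```text
clock: 11.32
tcp_pos: [0.5483, 0.1541, 0.1813]
orientation: [0.0, 0.793, 0.609, 0.0]
wrist_force: [-0.4, -2.0, 4.2]
finger_gap: 0.0108
```

Emit:
carry_out([
  {"jaw": -1, "tx": 0, "ty": 0.2, "tz": 0, "wx": 0, "wy": 0, "wz": 0},
  {"jaw": -1, "tx": 0, "ty": 0, "tz": 0, "wx": 0, "wy": 0, "wz": 0},
  {"jaw": -1, "tx": 0, "ty": 0, "tz": 0, "wx": 0, "wy": 0, "wz": 0},
])

```text
clock: 11.7
tcp_pos: [0.5489, 0.1539, 0.1814]
orientation: [-0.001, 0.793, 0.61, -0.001]
wrist_force: [-5.6, 0.6, 8.4]
finger_gap: 0.0104
```

Emit:
carry_out([
  {"jaw": -1, "tx": 0.2, "ty": 0, "tz": 0, "wx": 0, "wy": 0, "wz": 0},
  {"jaw": -1, "tx": 0, "ty": 0, "tz": 0, "wx": 0, "wy": 0, "wz": 0},
  {"jaw": -1, "tx": 0, "ty": 0, "tz": 0, "wx": 0, "wy": 0, "wz": 0},
])

```text
clock: 12.08
tcp_pos: [0.5494, 0.155, 0.1813]
orientation: [-0.0, 0.793, 0.609, -0.001]
wrist_force: [-5.4, -3.2, 9.2]
finger_gap: 0.0107
```

Emit:
carry_out([
  {"jaw": -1, "tx": 0.15, "ty": 0, "tz": 0, "wx": 0, "wy": 0, "wz": 0},
  {"jaw": -1, "tx": 0, "ty": 0, "tz": 0, "wx": 0, "wy": 0, "wz": 0},
  {"jaw": -1, "tx": 0, "ty": 0, "tz": 0, "wx": 0, "wy": 0, "wz": 0},
])

```text
clock: 12.45
tcp_pos: [0.5496, 0.1559, 0.1813]
orientation: [0.0, 0.793, 0.609, -0.002]
wrist_force: [-6.6, -7.2, 9.9]
finger_gap: 0.0108
```

Emit:
carry_out([
  {"jaw": -1, "tx": 0.15, "ty": 0, "tz": 0, "wx": 0, "wy": 0, "wz": 0},
  {"jaw": -1, "tx": 0, "ty": 0, "tz": 0, "wx": 0, "wy": 0, "wz": 0},
  {"jaw": -1, "tx": 0, "ty": 0, "tz": 0, "wx": 0, "wy": 0, "wz": 0},
])

```text
clock: 12.82
tcp_pos: [0.55, 0.1572, 0.1813]
orientation: [0.0, 0.793, 0.609, -0.002]
wrist_force: [-6.0, -7.6, 10.1]
finger_gap: 0.011
```

```bash
python3 - <<'E'
from h import *
s=get_state();snap("wrist","w10");snap("scene","s10");snap("top","t10")
print(s["tcp_pos"],s["orientation"],s["clock"],s["finger_gap"],s["wrist_force"],s["ft_torque"])
crop("w10",320,0,440,320,2.4);crop("s10",270,180,410,300,5)
E
```

```text
[0.5500186  0.1571968  0.18134998] [ 2.55999411e-04  7.93194499e-01  6.08964517e-01 -2.15365767e-03] 12.825 0.011034541298812907 [-5.98124775 -7.56010507 10.05907961] [-1.32929912  1.12420208 -0.14971012]
```

View pics/w10_c320_0.png

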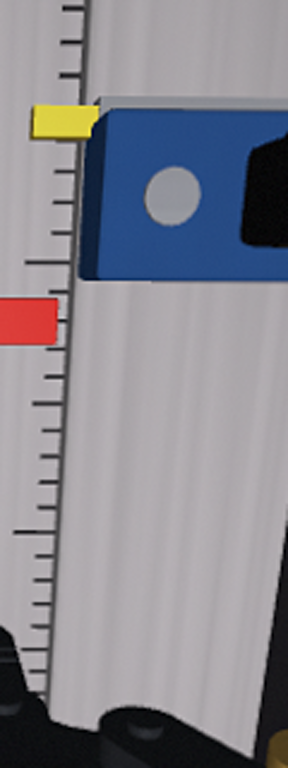

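View pics/s10_c270_180.png

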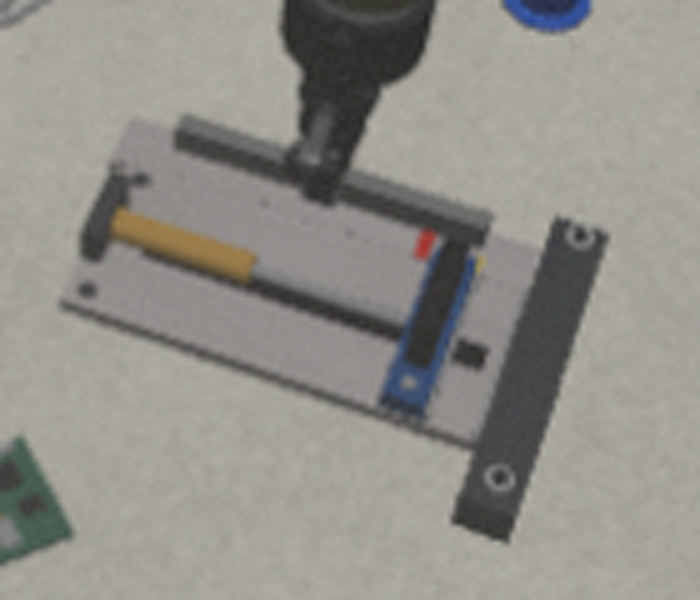

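Emit:
carry_out([
  {"jaw": -1, "tx": 0.15, "ty": 0, "tz": -0.03, "wx": 0, "wy": 0, "wz": 0},
  {"jaw": -1, "tx": 0, "ty": 0, "tz": 0, "wx": 0, "wy": 0, "wz": 0},
  {"jaw": -1, "tx": 0, "ty": 0, "tz": 0, "wx": 0, "wy": 0, "wz": 0},
])

```text
clock: 13.35
tcp_pos: [0.5503, 0.1584, 0.1814]
orientation: [0.001, 0.793, 0.609, -0.003]
wrist_force: [-6.6, -8.8, 8.6]
finger_gap: 0.0107
```

Emit:
carry_out([
  {"jaw": -1, "tx": 0.15, "ty": 0, "tz": 0, "wx": 0, "wy": 0, "wz": 0},
  {"jaw": -1, "tx": 0, "ty": 0, "tz": 0, "wx": 0, "wy": 0, "wz": 0},
  {"jaw": -1, "tx": 0, "ty": 0, "tz": 0, "wx": 0, "wy": 0, "wz": 0},
])

```text
clock: 13.72
tcp_pos: [0.5504, 0.1589, 0.1813]
orientation: [0.001, 0.794, 0.609, -0.004]
wrist_force: [-7.1, -13.2, 9.5]
finger_gap: 0.0108
```

Emit:
carry_out([
  {"jaw": -1, "tx": 0.15, "ty": 0, "tz": 0, "wx": 0, "wy": 0, "wz": 0},
  {"jaw": -1, "tx": 0, "ty": 0, "tz": 0, "wx": 0, "wy": 0, "wz": 0},
  {"jaw": -1, "tx": 0, "ty": 0, "tz": 0, "wx": 0, "wy": 0, "wz": 0},
])

```text
clock: 14.1
tcp_pos: [0.5506, 0.1594, 0.1813]
orientation: [0.002, 0.794, 0.608, -0.005]
wrist_force: [-7.5, -18.1, 11.8]
finger_gap: 0.011
```

```bash
python3 - <<'E'
from h import *
s=get_state();print(s["tcp_pos"],s["orientation"],s["clock"],s["finger_gap"],s["wrist_force"],s["ft_torque"])
E
```

```text
[0.55058954 0.15935036 0.18132183] [ 0.00225774  0.79380466  0.60814903 -0.00488069] 14.1 0.010997875944467996 [ -7.48306984 -18.13670688  11.77576458] [-3.35299812  1.41156882 -0.11925072]
```

Emit:
carry_out([
  {"jaw": -1, "tx": -0.3, "ty": -0.05, "tz": -0.05, "wx": 0, "wy": 0, "wz": 0},
  {"jaw": -1, "tx": 0, "ty": 0, "tz": 0, "wx": 0, "wy": 0, "wz": 0},
  {"jaw": -1, "tx": 0, "ty": 0, "tz": 0, "wx": 0, "wy": 0, "wz": 0},
])

```text
clock: 14.48
tcp_pos: [0.5502, 0.1584, 0.1814]
orientation: [0.001, 0.793, 0.609, -0.002]
wrist_force: [-3.3, -9.0, 3.3]
finger_gap: 0.0107
```

```bash
python3 - <<'E'
from h import *
s=get_state();print(s["tcp_pos"],s["orientation"],s["clock"],s["finger_gap"],s["wrist_force"],s["ft_torque"])
E
```

```text
[0.55021908 0.15835572 0.1813625 ] [ 7.03203609e-04  7.93350047e-01  6.08760692e-01 -2.37236908e-03] 14.475 0.010739647790066593 [-3.26487485 -8.98312592  3.33652045] [-1.65330928  0.67569812 -0.21697511]
```

Still lightly pressed into both faces. Release with a small opening.

Emit:
carry_out([
  {"jaw": -0.55, "tx": 0, "ty": 0, "tz": 0, "wx": 0, "wy": 0, "wz": 0},
  {"jaw": -0.55, "tx": 0, "ty": 0, "tz": 0, "wx": 0, "wy": 0, "wz": 0},
  {"jaw": -0.55, "tx": 0, "ty": 0, "tz": 0, "wx": 0, "wy": 0, "wz": 0},
])

```text
clock: 14.85
tcp_pos: [0.5513, 0.1602, 0.1819]
orientation: [-0.0, 0.793, 0.61, 0.0]
wrist_force: [-0.5, -0.2, -0.3]
finger_gap: 0.0192
```

```bash
python3 - <<'E'
from h import *
s=get_state();print(s["tcp_pos"],s["orientation"],s["clock"],s["finger_gap"],s["wrist_force"],s["ft_torque"])
snap("wrist","w11")
E
```

```text
[0.55134397 0.16022525 0.18193947] [-1.48149991e-04  7.92680368e-01  6.09637361e-01  3.16192682e-04] 14.85 0.019190602450131433 [-0.45249729 -0.16375417 -0.32407438] [ 0.02095229 -0.02399311  0.06122404]
```

View pics/w11.png

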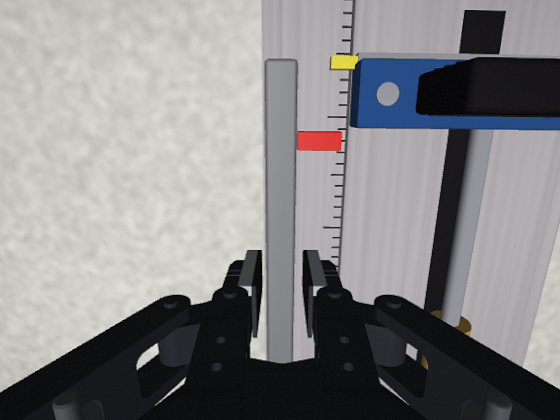

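Emit:
carry_out([
  {"jaw": -0.55, "tx": 0, "ty": 0, "tz": -1, "wx": 0, "wy": 0, "wz": 0},
  {"jaw": -0.55, "tx": 0, "ty": 0, "tz": -3, "wx": 0, "wy": 0, "wz": 0},
  {"jaw": -0.4, "tx": 0, "ty": 0, "tz": -4, "wx": 0, "wy": 0, "wz": 0},
  {"jaw": -0.2, "tx": 0, "ty": 0, "tz": -4, "wx": 0, "wy": 0, "wz": 0},
  {"jaw": -0.2, "tx": 1, "ty": 0, "tz": -2, "wx": 0, "wy": 0, "wz": 0},
  {"jaw": -0.2, "tx": 0, "ty": 0, "tz": 0, "wx": 0, "wy": 0, "wz": 0},
  {"jaw": -0.2, "tx": 0, "ty": 0, "tz": 0, "wx": 0, "wy": 0, "wz": 0},
])

```text
clock: 15.78
tcp_pos: [0.5533, 0.1694, 0.3213]
orientation: [-0.0, 0.793, 0.609, -0.001]
wrist_force: [0.5, 0.8, -0.6]
finger_gap: 0.034
```

```bash
python3 - <<'E'
from h import *
s=get_state();print(s["tcp_pos"],s["orientation"],s["clock"],s["finger_gap"],s["wrist_force"],s["ft_torque"])
snap("wrist","w12");crop("w12",240,30,440,180,4);crop("w12",240,170,440,320,4)
E
```

```text
[0.55333378 0.16941265 0.32127046] [-2.48513906e-04  7.92788463e-01  6.09496621e-01 -5.09406842e-04] 15.775 0.03400917080963744 [ 0.48666844  0.81640553 -0.59090716] [0.02834668 0.04170579 0.02589754]
```

View pics/w12.png

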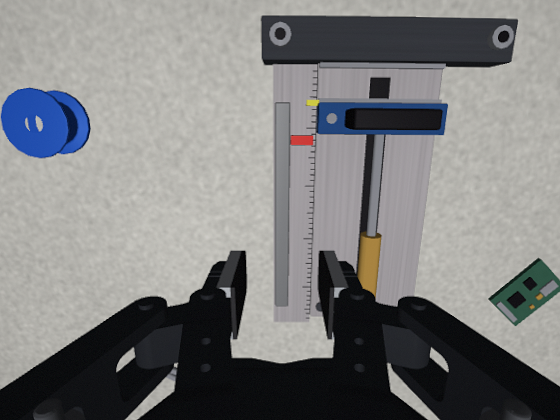

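View pics/w12_c240_30.png

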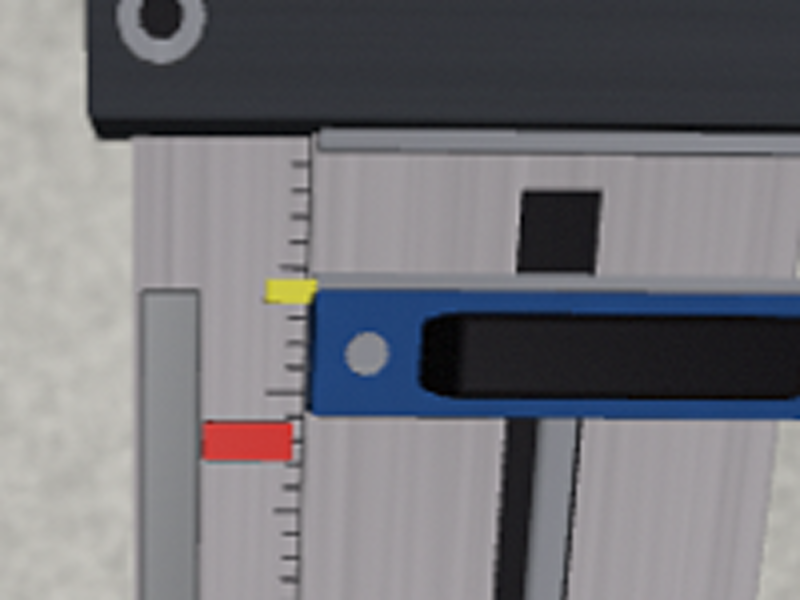

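View pics/w12_c240_170.png

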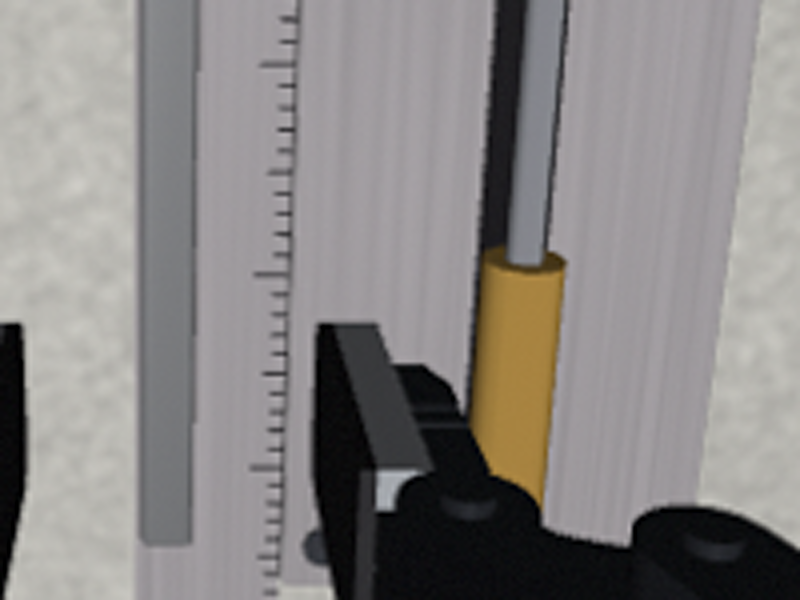

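```bash
python3 - <<'E'
from h import *
crop("w12",255,50,335,85,10)
E
```

```text
(no output)
```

View pics/w12_c255_50.png

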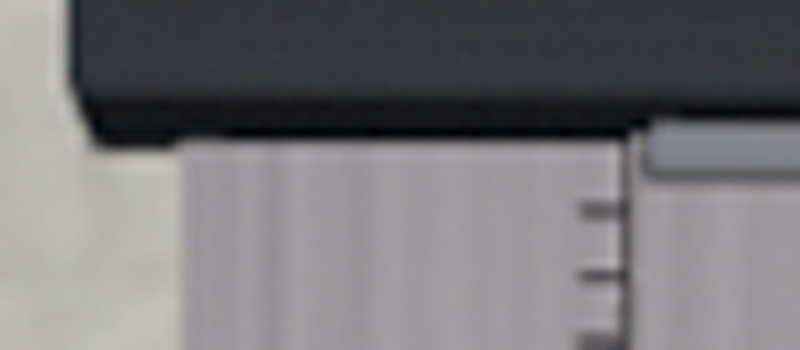

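```bash
python3 - <<'E'
from h import *
crop("w12",310,90,455,145,5.5)
crop("w7",385,105,500,155,6.5)
for n in ("w12_c310_90","w7_c385_105"):
    im=cv2.imread(f"pics/{n}.png");im=cv2.convertScaleAbs(im,alpha=2.5,beta=10);cv2.imwrite(f"pics/{n}b.png",im)
E
```

```text
(no output)
```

View pics/w12_c310_90b.png

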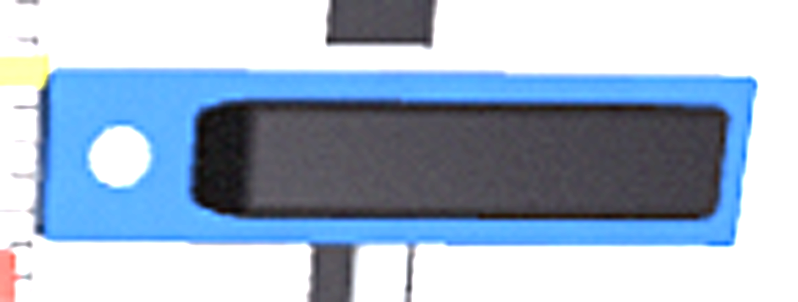

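View pics/w7_c385_105b.png

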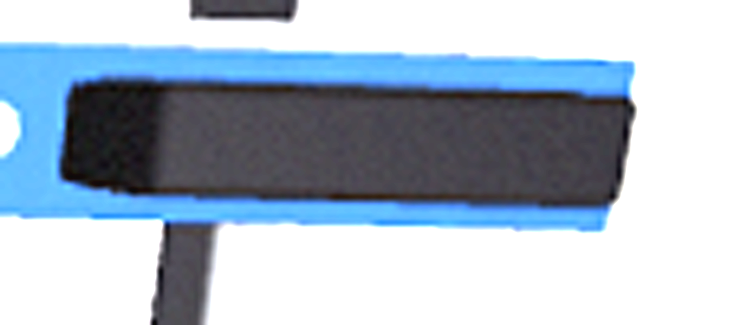

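```bash
python3 - <<'E'
from h import *
a=ld("w12");b=ld("w7")
U=[(250,103),(726,108),(718,218),(245,214)];V=[(162,84),(632,98),(618,204),(155,190)]
ps=[]
for u,v in zip(U,V):
    p,e=tri([(a,cf(u,(310,90),5.5)),(b,cf(v,(385,105),6.5))]);ps.append(p);print(p.round(4),np.round(e,2))
print("mid",np.mean(ps,0))
A=[onz(a,cf(u,(310,90),5.5),.064) for u in U];B=[onz(b,cf(v,(385,105),6.5),.064) for v in V]
print(np.mean(A,0),np.mean(B,0),np.linalg.norm(A[0]-A[1]),np.linalg.norm(A[0]-A[3]))
th=np.radians(14.9);x=np.array([np.cos(th),-np.sin(th)]);y=np.array([np.sin(th),np.cos(th)])
print("pred",np.array([.610,.268])+.05*x-.042*y)
print("yellow tip w12", onz(a,cf((265,291),(240,30),4),.0175), "pred",np.array([.610,.268])-.009*x-.030*y)
E
```

```text
[0.6205 0.2287 0.0633] [0.01 0.01]
[0.6772 0.2134 0.0627] [0.01 0.01]
[0.6752 0.2004 0.0612] [0.19 0.19]
[0.6167 0.2165 0.0662] [0.29 0.29]
mid [0.64741829 0.21475838 0.0633199 ]
[0.64697586 0.21473956 0.064     ] [0.64699093 0.21500947 0.064     ] 0.058322969803429506 0.013132095009823383
pred [0.64751923 0.21455557]
yellow tip w12 [0.59309105 0.24170255 0.0175    ] pred [0.59358863 0.24132291]
```

Emit:
carry_out([
  {"jaw": -0.2, "tx": 0, "ty": 0, "tz": 0, "wx": 0, "wy": 0, "wz": -10},
  {"jaw": -0.2, "tx": 0, "ty": 0, "tz": 0, "wx": 0, "wy": 0, "wz": -10},
  {"jaw": -0.2, "tx": 0, "ty": 0, "tz": 0, "wx": 0, "wy": 0, "wz": -10},
  {"jaw": -0.2, "tx": 0, "ty": 0, "tz": 0, "wx": 0, "wy": 0, "wz": -10},
  {"jaw": -0.2, "tx": 0, "ty": 0, "tz": 0, "wx": 0, "wy": 0, "wz": -10},
  {"jaw": -0.2, "tx": 0, "ty": 0, "tz": 0, "wx": 0, "wy": 0, "wz": -10},
  {"jaw": -0.2, "tx": 0, "ty": 0, "tz": 0, "wx": 0, "wy": 0, "wz": -10},
  {"jaw": -0.2, "tx": 0, "ty": 0, "tz": 0, "wx": 0, "wy": 0, "wz": -10},
  {"jaw": -0.2, "tx": 0, "ty": 0, "tz": 0, "wx": 0, "wy": 0, "wz": -10},
  {"jaw": -0.2, "tx": -4, "ty": 3.4, "tz": 0, "wx": 0, "wy": 0, "wz": 0},
  {"jaw": -0.2, "tx": -3.9, "ty": 3.4, "tz": 0, "wx": 0, "wy": 0, "wz": 0},
  {"jaw": -0.2, "tx": 0, "ty": 0, "tz": 0, "wx": 0, "wy": 0, "wz": 0},
  {"jaw": -0.2, "tx": 0, "ty": 0, "tz": 0, "wx": 0, "wy": 0, "wz": 0},
])

```text
clock: 17.45
tcp_pos: [0.6469, 0.2146, 0.32]
orientation: [-0.002, 0.13, 0.992, -0.001]
wrist_force: [0.2, 0.3, -1.4]
finger_gap: 0.0341
```

```bash
python3 - <<'E'
from h import *
s=get_state();print(s["tcp_pos"],s["orientation"],s["clock"],s["finger_gap"],s["wrist_force"],s["joint_pos"])
q=s["orientation"];print(np.degrees(np.arctan2(q[2]**2-q[1]**2,2*q[1]*q[2])))
snap("wrist","w13")
E
```

```text
[0.64693466 0.21458303 0.32001286] [-1.85436069e-03  1.29698996e-01  9.91551452e-01 -6.70298731e-04] 17.45 0.03413181650334545 [ 0.15391456  0.32670178 -1.37123459] [ 2.02639947e-01  5.56257406e-01  2.11131332e-01  1.22961344e+00
 -5.58080613e-05  4.62771377e-01]
75.09557323928604
```

View pics/w13.png

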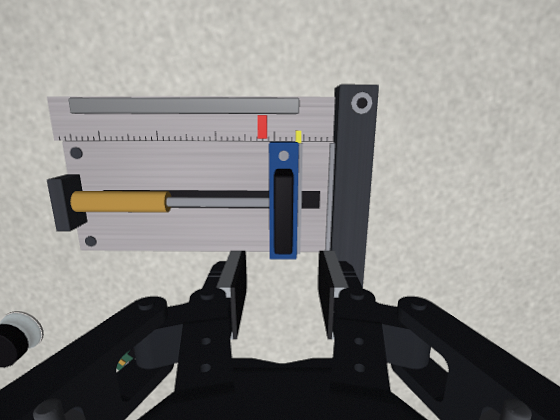

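Emit:
carry_out([
  {"jaw": -0.2, "tx": 0, "ty": 0.03, "tz": 3, "wx": 0, "wy": 0, "wz": 0},
  {"jaw": -0.2, "tx": 0, "ty": 0, "tz": 3.5, "wx": 0, "wy": 0, "wz": 0},
  {"jaw": -0.2, "tx": 0, "ty": 0, "tz": 2, "wx": 0, "wy": 0, "wz": 0},
  {"jaw": -0.2, "tx": 0, "ty": 0, "tz": 1.5, "wx": 0, "wy": 0, "wz": 0},
  {"jaw": -0.2, "tx": 0, "ty": 0, "tz": 1, "wx": 0, "wy": 0, "wz": 0},
  {"jaw": -0.2, "tx": 0, "ty": 0, "tz": 0, "wx": 0, "wy": 0, "wz": 0},
  {"jaw": -0.2, "tx": 0, "ty": 0, "tz": 0, "wx": 0, "wy": 0, "wz": 0},
])

```text
clock: 18.38
tcp_pos: [0.648, 0.2153, 0.213]
orientation: [0.001, 0.13, 0.992, 0.0]
wrist_force: [-0.2, 0.8, 0.3]
finger_gap: 0.0342
```

```bash
python3 - <<'E'
from h import *
s=get_state();print(s["tcp_pos"],s["clock"],s["finger_gap"],s["wrist_force"])
snap("wrist","w14");snap("scene","s14");crop("s14",270,180,410,300,5)
E
```

```text
[0.64803862 0.21527842 0.21298995] 18.375 0.03418190975964745 [-0.15220396  0.75996091  0.26169729]
```

View pics/w14.png

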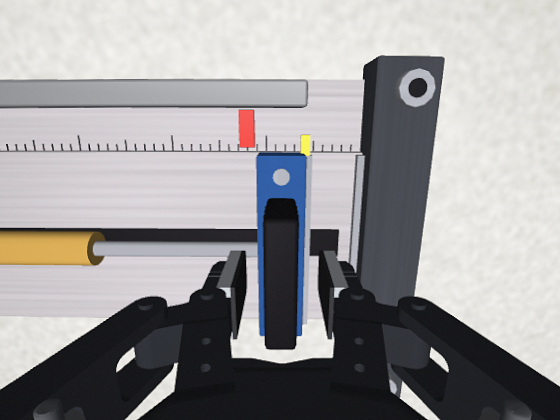

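View pics/s14_c270_180.png

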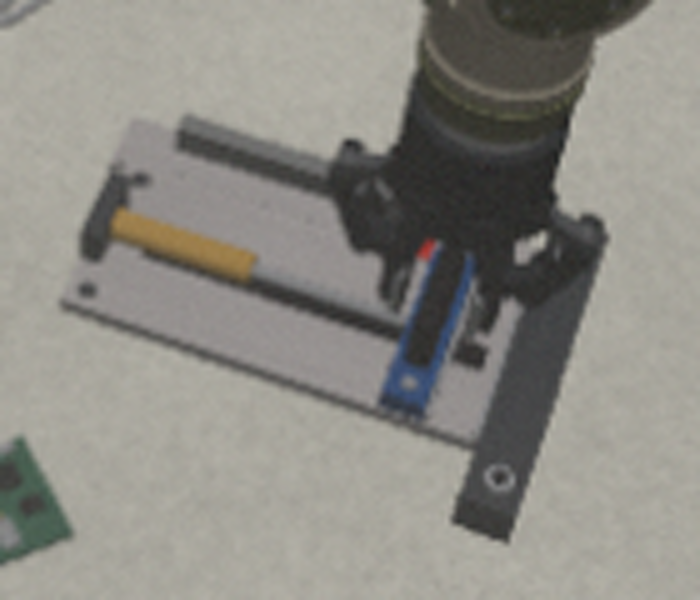

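Emit:
carry_out([
  {"jaw": -0.2, "tx": 0, "ty": 0, "tz": 0.3, "wx": 0, "wy": 0, "wz": 0},
  {"jaw": -1, "tx": 0, "ty": 0, "tz": 0, "wx": 0, "wy": 0, "wz": 0},
  {"jaw": -1, "tx": 0, "ty": 0, "tz": 0, "wx": 0, "wy": 0, "wz": 0},
  {"jaw": -1, "tx": 0, "ty": 0, "tz": 0, "wx": 0, "wy": 0, "wz": 0},
  {"jaw": -1, "tx": 0, "ty": 0, "tz": 0, "wx": 0, "wy": 0, "wz": 0},
], force=80)

```text
clock: 19.1
tcp_pos: [0.6476, 0.215, 0.2091]
orientation: [-0.0, 0.13, 0.992, -0.0]
wrist_force: [-2.1, -2.9, 3.0]
finger_gap: 0.0124
```

Emit:
carry_out([
  {"jaw": -1, "tx": 0, "ty": -0.3, "tz": 0, "wx": 0, "wy": 0, "wz": 0},
  {"jaw": -1, "tx": 0, "ty": -0.6, "tz": 0, "wx": 0, "wy": 0, "wz": 0},
  {"jaw": -1, "tx": 0, "ty": -0.6, "tz": 0, "wx": 0, "wy": 0, "wz": 0},
  {"jaw": -1, "tx": 0, "ty": -0.6, "tz": 0, "wx": 0, "wy": 0, "wz": 0},
  {"jaw": -1, "tx": 0, "ty": -0.6, "tz": 0, "wx": 0, "wy": 0, "wz": 0},
  {"jaw": -1, "tx": 0, "ty": -0.2, "tz": 0, "wx": 0, "wy": 0, "wz": 0},
  {"jaw": -1, "tx": 0, "ty": 0, "tz": 0, "wx": 0, "wy": 0, "wz": 0},
  {"jaw": -1, "tx": 0, "ty": 0, "tz": 0, "wx": 0, "wy": 0, "wz": 0},
])

```text
clock: 20.1
tcp_pos: [0.6406, 0.1895, 0.2091]
orientation: [0.001, 0.129, 0.992, 0.003]
wrist_force: [1.1, 10.2, -1.3]
finger_gap: 0.013
```

```bash
python3 - <<'E'
from h import *
s=get_state();print(s["tcp_pos"],s["orientation"],s["clock"],s["finger_gap"],s["wrist_force"])
snap("wrist","w15");crop("w15",190,90,390,240,4)
E
```

```text
[0.64061263 0.18949961 0.20910955] [5.05211534e-04 1.28653442e-01 9.91685089e-01 2.95317632e-03] 20.1 0.013040681460703233 [ 1.05679166 10.15841648 -1.25788093]
```

View pics/w15.png

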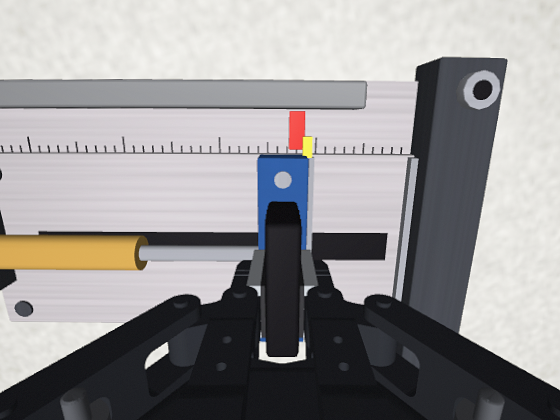

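View pics/w15_c190_90.png

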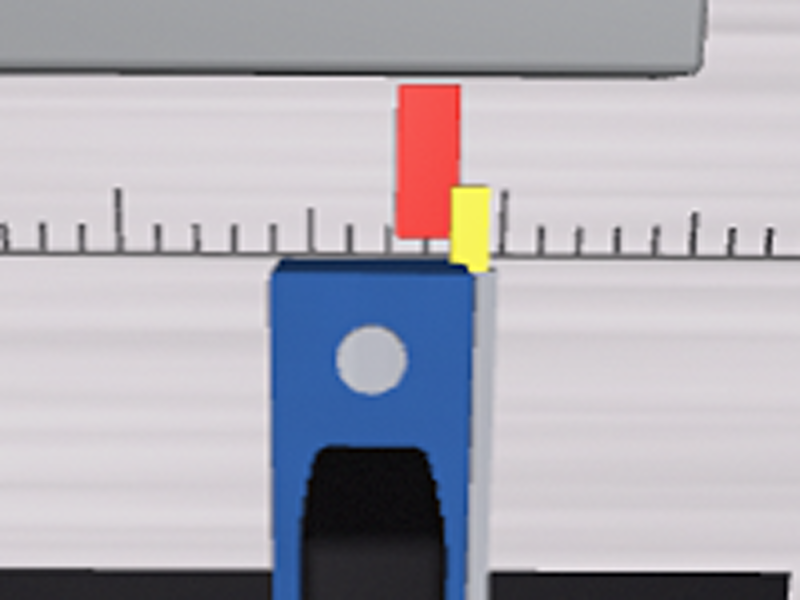

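```bash
cat > m.py <<'E'
from h import *
import sys
def meas(n):
    c=ld(n);im=cv2.imread(f"pics/{n}.png").astype(int)
    B,G,R=im[...,0],im[...,1],im[...,2]
    th=np.radians(14.9);y=np.array([np.sin(th),np.cos(th)]);x=np.array([np.cos(th),-np.sin(th)])
    ry,rx=np.where((R>150)&(G<110)&(B<110)); k=(ry<260);red=rx[k],ry[k]
    yy,yx=np.where((R>170)&(G>160)&(B<130));k=(yy<260)&(abs(yx-red[0].mean())<150);ye=yx[k],yy[k]
    out={}
    for nm,(px,py),z in (("red",red,.009),("yel",ye,.0175)):
        rows=[r for r in np.unique(py) if (py==r).sum()>=5][1:-1]
        if nm=="yel": rows=[r for r in rows if r>=0]
        v=[]
        for r in rows:
            a=px[py==r].min()-.5;b=px[py==r].max()+.5
            v.append(((onz(c,((a+b)/2,r),z)[:2])@y,b-a))
        v=np.array(v);out[nm]=np.median(v[:,0]);print(nm,np.round(v[:,0]*1e3,2),v[:,1].mean())
    print("pointer minus red along y_h, mm:",(out["yel"]-out["red"])*1e3)
meas(sys.argv[1])
E
python3 m.py w15
```

```text
red [356.12 356.12 356.13 356.14 356.15 356.15 356.16 356.17 356.18 356.18
 356.19 356.2  356.21 356.21 356.22 356.23 356.24 356.24 356.25 356.26
 356.27 356.27 356.28 356.29 356.04 355.54 355.54 355.55 355.56 355.57
 355.57 355.58 355.59 355.59 355.34 355.35 355.36] 14.513513513513514
yel [360.73 360.74 360.75 360.76 360.78 360.79 360.8  360.81 360.82 360.83
 360.84 360.86 360.87 360.88 360.89 361.15 361.16 360.93 361.92] 8.894736842105264
pointer minus red along y_h, mm: 4.679476845111552
```

Emit:
carry_out([
  {"jaw": -1, "tx": 0, "ty": -0.25, "tz": 0, "wx": 0, "wy": 0, "wz": 0},
  {"jaw": -1, "tx": 0, "ty": -0.23, "tz": 0, "wx": 0, "wy": 0, "wz": 0},
  {"jaw": -1, "tx": 0, "ty": 0, "tz": 0, "wx": 0, "wy": 0, "wz": 0},
  {"jaw": -1, "tx": 0, "ty": 0, "tz": 0, "wx": 0, "wy": 0, "wz": 0},
  {"jaw": -1, "tx": 0, "ty": 0, "tz": 0, "wx": 0, "wy": 0, "wz": 0},
])

```text
clock: 20.78
tcp_pos: [0.6394, 0.185, 0.2091]
orientation: [0.001, 0.129, 0.992, 0.003]
wrist_force: [1.2, 9.9, -1.3]
finger_gap: 0.0127
```

```bash
python3 - <<'E'
from h import *
s=get_state();print(s["tcp_pos"],s["orientation"],s["clock"],s["finger_gap"],s["wrist_force"])
snap("wrist","w16");crop("w16",190,90,390,240,4);snap("top","t16");snap("scene","s16")
E
python3 m.py w16
```

```text
[0.63938876 0.1850377  0.20910272] [5.11833006e-04 1.28524387e-01 9.91701348e-01 3.10740470e-03] 20.775 0.01265408199180302 [ 1.20885843  9.87019141 -1.26482564]
red [356.06 356.07 356.08 356.09 356.1  356.11 355.87 355.88 356.14 356.15
 356.17 356.18 356.19 356.2  356.21 356.22 356.23 356.24 356.26 356.01
 356.02 356.03 356.05 356.06 356.07 356.08 353.29 353.3  353.31 353.32
 353.33] 13.67741935483871
yel [356.4  356.41 356.42 356.44 356.45 356.46 356.47 356.48 356.49 356.51
 356.27 356.53 356.3  356.31 356.32 356.58 356.59 356.35 357.35] 9.473684210526315
pointer minus red along y_h, mm: 0.370793641897571
```

View pics/w16_c190_90.png

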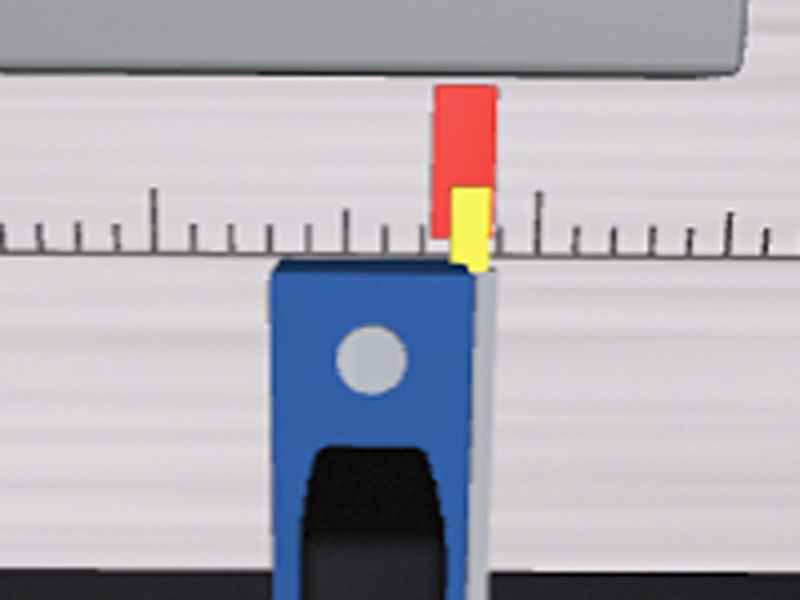

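View pics/s16.png

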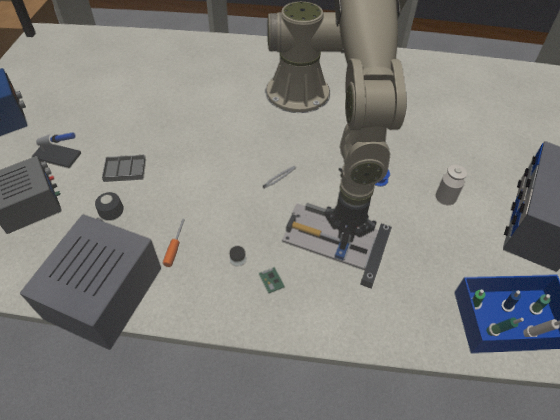

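Emit:
carry_out([
  {"jaw": -1, "tx": 0, "ty": -0.03, "tz": 0, "wx": 0, "wy": 0, "wz": 0},
  {"jaw": -1, "tx": 0, "ty": 0, "tz": 0, "wx": 0, "wy": 0, "wz": 0},
  {"jaw": -1, "tx": 0, "ty": 0, "tz": 0, "wx": 0, "wy": 0, "wz": 0},
  {"jaw": -1, "tx": 0, "ty": 0, "tz": 0, "wx": 0, "wy": 0, "wz": 0},
  {"jaw": -1, "tx": 0, "ty": 0, "tz": 0, "wx": 0, "wy": 0, "wz": 0},
  {"jaw": -1, "tx": 0, "ty": 0, "tz": 0, "wx": 0, "wy": 0, "wz": 0},
  {"jaw": -1, "tx": 0, "ty": 0, "tz": 0, "wx": 0, "wy": 0, "wz": 0},
  {"jaw": -1, "tx": 0, "ty": 0, "tz": 0, "wx": 0, "wy": 0, "wz": 0},
])

```text
clock: 21.92
tcp_pos: [0.6394, 0.1848, 0.2091]
orientation: [0.001, 0.129, 0.992, 0.003]
wrist_force: [1.6, 11.4, -2.3]
finger_gap: 0.0126
```

```bash
python3 - <<'E'
from h import *
s=get_state();print(s["tcp_pos"],s["clock"],s["finger_gap"],s["wrist_force"])
snap("wrist","w17");crop("w17",190,90,390,240,4)
crop("w17",370,60,470,260,3)
E
python3 m.py w17
```

```text
[0.63935782 0.18483882 0.20907938] 21.925 0.012610187510386818 [ 1.60515393 11.43314268 -2.32983941]
red [356.17 356.18 356.2  355.96 355.97 355.98 355.99 356.   356.01 356.02
 356.03 356.04 356.06 356.07 356.08 356.09 356.1  356.11 356.12 355.88
 356.15 356.16 356.17 356.18 356.19 356.2  356.22 356.24 356.25 356.26
 356.27 356.03 353.21] 14.848484848484848
yel [356.27 356.28 356.29 356.3  356.31 356.33 356.34 356.35 356.36 356.37
 356.14 356.15 356.16 356.17 356.19 356.44 356.46 356.22 357.22] 9.421052631578947
pointer minus red along y_h, mm: 0.2018736997193571
```

View pics/w17.png

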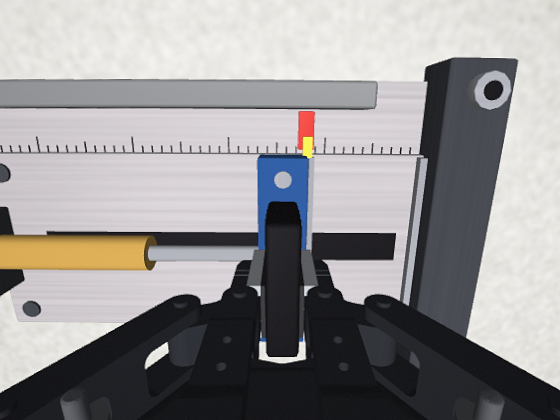

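View pics/w17_c370_60.png

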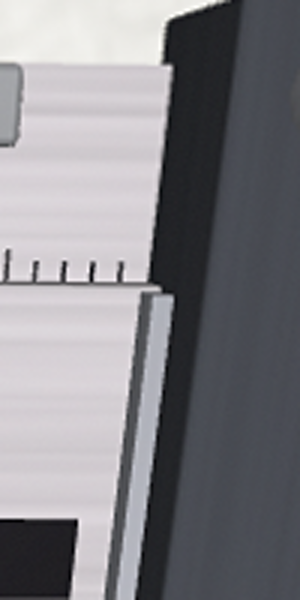

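```bash
python3 - <<'E'
from h import *
print(env.hand_in()); print(get_state()["clock"])
E
```

```text
the job is handed in; nothing more can be done
None
the job is handed in; nothing more can be done
```

The rule is set in place and released, and the arm is holding the jaw open at your red marker. I handed the job in at about 22 s of the 48 s allowed, and no verdict was reported.

- **Rule:** I gripped it by the rib, set it down on the bench, and slid it against the bed (about 5 N) and then against the foot (rising to about 19 N). I eased the push off before opening the fingers a little and lifting clear. Wrist pictures from after the release show the graduated edge flush along the bed. The zero end is against the foot with no gap I could see.
- **Jaw:** I pinched the pull bar and pulled it open about 30 mm; the marker stands at about 60 mm on the rule. In the last picture the pointer is about 0.2 mm from the middle of the marker. It held steady for the last second at about 11.5 N against the spring, with the grip commanded at 80 N.
- **Other things on the bench:** The arm touched nothing else, and the later scene picture, compared by eye, shows everything else in its place.
- **Checks that disagreed:**
  - One two-view height for the red marker came out wrong (-7 mm) because the two views were too close together. I used its stated height, and the rule's own tick marks agreed (about 60 mm).
  - The finger gap reads about 1.3 mm below the stated thickness on both the rib and the pull bar, which looks like a constant offset.

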